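# Lids home on the strapped loaf tins

## Robot

A 6-joint arm with a two-finger parallel gripper is mounted at the origin on the work surface. World frame = base frame: x ahead of the robot, y to its left, z up, the work surface at z = 0. Lengths are in m, angles in degrees, forces in N, time in s.
With the tool pointing down it reaches from about 0.375 to 0.925 m from the base axis. Payload 5.7 kg.
Tool frame: the origin (TCP) lies on the mounting face of the last link; the fingertips stand 173 mm ahead of it and the grasp point (between the pads) lies bot.grip_depth ahead of it (bot.grip_depth is the distance from the TCP to the grasp point, in m); z points along the fingers, y is the direction in which the jaws open and shut (so a half turn about z gives the same grasp; the last joint's range is limited). The gripper opens to 85 mm and grips with 20 to 120 N. Pads are 22 mm wide; open, the fingers measure 114 mm over their backs; the gripper's body (76 mm by 85 mm) begins 54 mm behind the grasp point. The pads swing forward as they close: fully open they stand 13 mm farther back than shut.
Start: joints at [65.884, 20.558, 86.54, -0, 72.909, -6.595], TCP at [0.181, 0.572, 0.405] pointing down, gripper open.
Joint ranges: [-170.27, 170.27], [-57.76, 135], [12.27, 136.19], [-55.21, 235.2], [11.17, 155.16], [-170.74, 170.74]. Speed limits (degrees/s): [136.94, 136.94, 180, 180, 180, 180].

## Interface

Orientations are given as a 3x3 rotation matrix whose columns are the frame's x, y, z axes.
In Python, from plant import sense, eyes, job, finder, bot gives the robot as it stands.
- The arm moves only by the tool carry_out, never from a script. Its argument "steps" is a list of rows, each an object with "offset": the shift along the tool's x, y, z in cm, a list of three; "twist": the turn about the tool's z in rad. A call has 1 to 12 rows; each row is the pose to reach, as a shift and turn from the pose commanded when the call began, along the tool's axes at that moment; what a row does not reach only later rows make up. A row lasts 1/12 s, in which the tool goes at most 41.7 mm and 7.16 degrees, less where a joint would pass 70% of its speed; a pose out of reach is approached as far as the arm can. A call with a gripper value outside its range is refused whole. "fingers" is the opening, from -1 (shut) to 1 (fully open), so that 0 is half open, set as the call begins (left out, the last holds). The fingers move at their own pace and stop on an object; "newtons" is the grip in N (left out, the last holds). Time passes only in rows, so rows that repeat a pose let the fingers close. It gives the time, the measured TCP pose, the force and the opening at its end, in the units of the state.
- sense(): the state, without advancing time (a new reading comes with each control period).
- eyes.capture(name): name is "side" or "top"; returns (picture, depth): 420x560x3 uint8, blue, green, red; 420x560 float32, m along the optical axis (not along the pixel's ray), 0 where there is no reading.
- eyes.camera_info(name): a dict with "intrinsics" (3x3 intrinsics, pixels), "distortion" ([k1, k2, p1, p2, k3] as OpenCV has them; the pictures are not rectified), "R" (3x3) and "t" (3): a world point X has camera coordinates R X + t. Camera axes: x right, y down, z forward; pixel columns grow to the right and rows downward; lengths in m; the calibration is good to about 2 mm. A picture is of the moment at which its call begins. camera_info takes no time and is no camera call.
- job.finish_job(): hands the job in, once; it reports no verdict.
Trained networks look in the newest picture that a camera, given by its name, has taken for a name from the list of things; names that differ only in an ending like _2 or _b are one class to them, and where a whole thing is asked for, a point or a joint stands for the part that bears it (a point fixed in the world has none). Each returns a list of dicts, best first, with "confidence" (0 to 1); they miss things now and then, are a little off and sometimes report something else, mostly with a low value. They report only what shows in the picture. A call takes as long as a camera call. They do not tell look-alikes from the thing itself.
- finder.spot_in(camera, thing): "position" ([x, y, z] in m, in world coordinates, good to about 4 mm: the middle of the surface that is visible of it).
- finder.outline_of(camera, thing): "region" (420x560 bool, what is visible of it).
The state is a dict: "t": time; "qpos": joint angles; "qvel": joint speeds; "joint_efforts": joint torques, N m; "ee_pos": TCP position; "tool_rot": TCP orientation; "contact_force": force on the tool from outside, world axes, zero at the start; "ft_torque": the same for the moment, N m; "opening": opening from 0.0 (shut) to 1.0 (fully open).
Only numpy, scipy, OpenCV 4.12 (cv2) and the standard library are available. Lean on these libraries where they do the work, as an engineer would, in place of code of your own. Each camera call takes 0.05 s, during which the arm holds its last target.

## Task

Close up the strapped pair of loaf tins. Take the bench scraper off the open tin and lay it down gently on the bench, and slide both lids - one is only part of the way on, the other lies loose on the bench - along their tins' flanges, firmly over the end ridge, until they are fully home against the end stops and lie flat, and let go. Do not push about or tip the cup stack, the flour dredger or the jug.

Things in the scene. Friction and masses are not known exactly. Their poses are not given: they have to be found in the camera images.
- lid_a_grip (a point): Sheet-steel lid A, 160 mm long (x), 104 wide (y), 13.5 thick over its folded edges, 0.25 kg. A dark strap handle runs along its middle: bar 84 mm long (x), 16 wide (y), 8 thick. This point: bar's centre, over the lid's centre, 39.5 mm above its underside, 26 above the sheet. x to the leading end, z up. Starts on tin A, running in its flanges, drawn back 30 to 55 mm from home.
- lid_b_grip (a point): Lid B, same as lid A; same point and axes (centre of the handle bar; x to the leading end). It starts lying flat on the bench, right way up, and belongs on tin B.
- lid_a_lead (a point): Lid A's leading edge, mid-width, at underside height, 80 mm ahead (x) of its handle point. Both lids: the leading end has a turned-up lip and, 20 mm behind its edge, a raised hollow bead across the lid; the trailing end a plain 7 mm turned-up edge.
- lid_b_lead (a point): Lid B's leading edge, as on lid A. Both lids: each long edge is folded down and under into a groove 7.5 mm high, 98 mm from outer side to outer side; the return lip under it is 3 mm thick and reaches in to 42.5 mm from the lid's centre line; the sheet over it is 3 mm.
- tin_a_top (a point): Tin A, the steel loaf tin with its lid part-way on; either of the pair. The tins are strapped side by side, 122 mm between centres, heavy, standing firm. This point: centre of its top at flange height, 85 mm above the bench; x is the way the lid slides on. Outward flanges 4 mm thick (5.5 in the last 50 mm) run along both long sides, 94.6 mm over both, x = -80 to +80 mm.
- tin_b_top (a point): Tin B, the one without a lid; same point, axes and sizes as tin A. A lid goes on only from the entry end, leading end first, grooves round the flanges: its underside 9 mm (8.5 to 10.5) below flange height, so its handle point 30.5 mm above it. Home, it rests on the flanges, its handle point at this x, y and 29 mm higher, its leading lip at the stop.
- tin_a_entry (a point): Entry end of tin A (x = -80 mm from its top point), mid-width at flange height; the flanges' ends are thinned and slightly tapered here.
- tin_b_entry (a point): Entry end of tin B, as on tin A.
- tin_a_ridge (a point): Crest line, mid-width, of tin A's end ridge: a sprung rounded steel ridge across the end ledge, 4 mm proud of flange height, 60 mm ahead (x) of the top point. The end stop, 12 mm high, is 20 mm farther on. A lid's lip meets the ridge some 16 mm short of home, its bead snaps over in the last 6 mm; this takes a firm push, roughly 6 to 15 N.
- tin_b_ridge (a point): The same end ridge of tin B.
- cups_mid (a point): Nested stack of light white plastic cups standing mouth down, 72 mm across, 190 mm tall; this point is its centre, half-way up. Leave it standing where it is.
- dredger_mid (a point): Aluminium flour dredger (shaker), 69 mm across, 96 mm tall, with a wire handle reaching 55 mm from its axis on its +x side; this point is its centre, half-way up. Leave it standing.
- scraper_grip (a point): Bench scraper left lying across the open mouth of tin B, bridging its flanges: wooden handle 110 mm long (along its y), 22 mm thick (x), 36 mm high, rounded edges, with a steel blade 100 mm wide and 4 mm thick that runs from it to its +x and down to the resting surface, its edge 76 mm from the handle's axis. This point is the handle's centre, 18 mm above what it lies on.
- scraper: The same scraper (0.2 kg); its origin lies under the handle's centre, at the underside, axes as above.
- jug_mid (a point): Aluminium measuring jug (open mug), 84 mm across, 100 mm tall, with a handle on its +y side; this point is on its axis, half-way up. Leave it standing.
Mind the look-alikes: they are no part of the job. Leave any purple or red look-alike of the part that bears tin_a_top alone. What is shaped like the scraper but orange or yellow is not meant.

How it is judged (in metres and radians):
At the end, for the whole second after the job is handed in: Each lid is home on its own tin, leading end at the stop: handle point within 5 mm short to 4 mm past the tin point along the slide, 5 mm across, 25 to 34 mm above it, level and parallel within 0.06 rad. The scraper lies still on the bench (handle centre below 35 mm) (x of lid_a_grip in the frame of tin_a_top between -0.005 and 0.004 m and y of lid_a_grip in the frame of tin_a_top between -0.005 and 0.005 m and z of lid_a_grip in the frame of tin_a_top between 0.025 and 0.034 m and angle between each of lid_a_grip, lid_b_grip's own z axis and vertical below 0.06 rad and angle between the x axis of lid_a_grip and the x axis of tin_a_top, either way round below 0.06 rad and x of lid_a_lead in the frame of tin_a_top above 0.07 m and x of lid_b_grip in the frame of tin_b_top between -0.005 and 0.004 m and y of lid_b_grip in the frame of tin_b_top between -0.005 and 0.005 m and z of lid_b_grip in the frame of tin_b_top between 0.025 and 0.034 m and angle between the x axis of lid_b_grip and the x axis of tin_b_top, either way round below 0.06 rad and x of lid_b_lead in the frame of tin_b_top above 0.07 m and height (world z) of scraper_grip below 0.035 m and linear speed of scraper below 0.02 m/s); the robot touches nothing.
It fails at once if the cup stack is pushed more than 25 mm or tipped (distance of cups_mid from where it was at the start of the episode above 0.025 m or angle between cups_mid's own z axis and vertical above 0.3 rad).
It fails at once if the flour dredger is pushed more than 25 mm or tipped (distance of dredger_mid from where it was at the start of the episode above 0.025 m or angle between dredger_mid's own z axis and vertical above 0.3 rad).
It fails at once if the measuring jug is pushed more than 25 mm or tipped (distance of jug_mid from where it was at the start of the episode above 0.025 m or angle between jug_mid's own z axis and vertical above 0.3 rad).
It fails at once if the scraper is dropped, knocked off or flung (faster than 1 m/s) (linear speed of scraper above 1 m/s).
It also fails if it takes over 69 s, if anything falls off the work surface, if the arm or the gripper's body presses on something with over 40 N, if the wrist force passes 120 N, or if a joint passes its speed limit or range.

## Working session

There is one attempt and no reset: what is moved stays moved. The work goes in short steps, Python scripts to look and compute and a tool call to move; the robot and the scene stay as the last step left them, time stands still between calls to the robot, and variables do not carry over. Pictures are saved under pics/ and viewed, and the job is handed in when it is done.

Besides the shell and the picture viewer there is one more tool, called after "Request:" as name([rows], argument=value, ...), one row to a line, values as JSON. carry_out: Moves the arm, as the interface text tells. Its arguments: {"type":"object","properties":{"steps":{"type":"array"},"fingers":{"type":"number"},"newtons":{"type":"number"}},"required":["steps"]}

```bash
ls; mkdir -p pics; cat > h.py <<'E'
from plant import sense, eyes, job, finder, bot
import numpy as np, cv2
def snap(n,f):
    p,d=eyes.capture(n); cv2.imwrite('pics/'+f+'.png',p); np.save('pics/'+f+'.npy',d); return p,d
def unproj(n,uv,z):
    c=eyes.camera_info(n); K=np.array(c['intrinsics'],float);D=np.array(c['distortion'],float);R=np.array(c['R']);t=np.array(c['t']).ravel()
    uv=np.array(uv,float).reshape(-1,1,2); q=cv2.undistortPoints(uv,K,D).reshape(-1,2)
    z=np.array(z,float).reshape(-1,1); P=np.hstack([q,np.ones((len(q),1))])*z
    return (P-t)@R
def plane(n,uv,h):
    c=eyes.camera_info(n);R=np.array(c['R']);t=np.array(c['t']).ravel()
    uv=np.array(uv,float).reshape(-1,2); a=unproj(n,uv,np.ones(len(uv)));C=-R.T@t; d=a-C
    return C+d*((h-C[2])/d[:,2])[:,None]
def proj(n,X):
    c=eyes.camera_info(n); K=np.array(c['intrinsics'],float);D=np.array(c['distortion'],float);R=np.array(c['R']);t=np.array(c['t']).ravel()
    return cv2.projectPoints(np.array(X,float).reshape(-1,1,3),cv2.Rodrigues(R)[0],t,K,D)[0].reshape(-1,2)
def cloud(n,d):
    v,u=np.mgrid[0:420,0:560]; return unproj(n,np.stack([u.ravel(),v.ravel()],1),d.ravel()).reshape(420,560,3)
E
python3 - <<'E'
from h import *
s=sense(); print({k:np.round(v,3).tolist() for k,v in s.items()}, bot.grip_depth)
for n in('side','top'):
    p,d=snap(n,n+'0')
    c=eyes.camera_info(n); print(n,np.round(-np.array(c['R']).T@np.array(c['t']).ravel(),3),np.round(c['R'],2).tolist())
E
```

```text
pics
{'t': 0.0, 'qpos': [65.885, 20.598, 86.599, -0.0, 72.908, -6.594], 'qvel': [-0.079, 0.066, 0.021, 0.071, -0.177, 0.053], 'joint_efforts': [-0.001, -52.763, -27.862, -0.0, 0.013, -0.0], 'ee_pos': [0.18, 0.572, 0.404], 'tool_rot': [[-0.954, 0.301, -0.001], [0.301, 0.954, -0.002], [0.0, -0.002, -1.0]], 'contact_force': [-0.41, 0.332, -0.172], 'ft_torque': [0.028, -0.014, 0.005], 'opening': 0.999} 0.1547
side [ 0.073 -0.404  0.897] [[0.74, -0.67, 0.01], [-0.5, -0.57, -0.65], [0.45, 0.48, -0.76]]
top [0.328 0.099 1.225] [[-0.01, -1.0, 0.01], [-0.98, 0.01, -0.17], [0.17, -0.01, -0.98]]
```

View pics/side0.png

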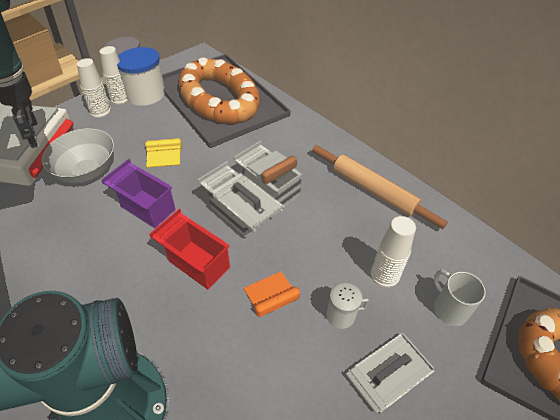

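View pics/top0.png

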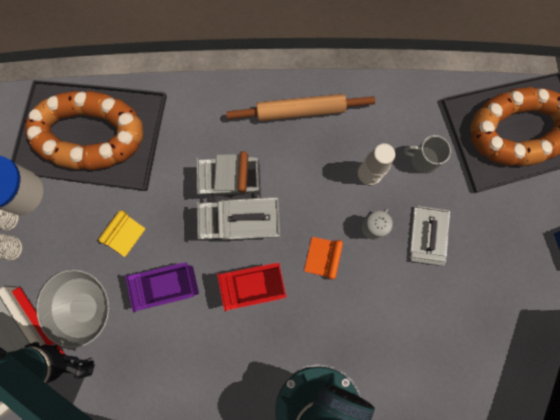

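```bash
python3 - <<'E'
from h import *
p=cv2.imread('pics/top0.png'); q=cv2.imread('pics/side0.png')
cv2.imwrite('pics/c1.png',cv2.resize(p[145:250,185:295],None,fx=7,fy=5.7,interpolation=cv2.INTER_CUBIC)[:600])
cv2.imwrite('pics/c2.png',cv2.resize(p[130:275,330:460],None,fx=4,fy=4,interpolation=cv2.INTER_CUBIC))
cv2.imwrite('pics/c3.png',cv2.resize(q[135:245,185:315],None,fx=5,fy=5,interpolation=cv2.INTER_CUBIC))
cv2.imwrite('pics/c4.png',cv2.resize(q[325:415,335:445],None,fx=6,fy=6,interpolation=cv2.INTER_CUBIC))
for n in('lid_a_grip','lid_a_lead','tin_a_top','tin_a_entry','tin_a_ridge','cups_mid','dredger_mid','scraper_grip','jug_mid'):
  for cam in ('top','side'):
    for r in finder.spot_in(cam,n): print(n,cam,np.round(r['position'],3),round(r['confidence'],2),np.round(proj(cam,[r['position']])[0]))
E
```

```text
lid_a_grip top [0.51  0.18  0.086] 0.93 [248. 221.]
lid_a_grip top [ 0.708 -0.338  0.055] 0.45 [430. 152.]
lid_a_grip side [0.511 0.17  0.088] 0.81 [247. 203.]
lid_a_lead top [0.513 0.174 0.087] 0.95 [250. 220.]
lid_a_lead side [0.506 0.174 0.09 ] 0.82 [244. 203.]
tin_a_top top [0.517 0.286 0.084] 0.78 [208. 219.]
tin_a_top top [0.339 0.43  0.046] 0.77 [157. 287.]
tin_a_top top [0.338 0.174 0.005] 0.6 [252. 287.]
tin_a_top side [0.344 0.173 0.056] 0.97 [193. 246.]
tin_a_top side [0.491 0.281 0.085] 0.89 [214. 184.]
tin_a_top side [0.346 0.416 0.057] 0.57 [141. 190.]
tin_a_entry top [0.51  0.287 0.085] 0.98 [208. 222.]
tin_a_entry top [0.34  0.426 0.045] 0.92 [159. 287.]
tin_a_entry top [0.335 0.176 0.005] 0.66 [252. 288.]
tin_a_entry top [ 0.467 -0.327  0.013] 0.51 [428. 237.]
tin_a_entry side [0.344 0.422 0.062] 0.94 [139. 188.]
tin_a_entry side [0.491 0.279 0.086] 0.9 [214. 184.]
tin_a_entry side [0.345 0.176 0.06 ] 0.71 [192. 244.]
tin_a_ridge top [ 0.337  0.178 -0.   ] 0.76 [251. 287.]
tin_a_ridge top [0.511 0.286 0.085] 0.69 [208. 221.]
tin_a_ridge top [ 0.492 -0.163  0.096] 0.3
[... 247 characters left out ...]
de [ 0.488 -0.176  0.09 ] 0.33 [345. 300.]
cups_mid top [ 0.468 -0.329  0.014] 0.59 [429. 237.]
cups_mid side [ 0.633 -0.177  0.123] 0.92 [392. 254.]
dredger_mid top [ 0.491 -0.165  0.093] 0.88 [378. 226.]
dredger_mid side [ 0.486 -0.177  0.09 ] 0.79 [345. 301.]
scraper_grip top [ 0.415 -0.025  0.011] 0.96 [323. 258.]
scraper_grip top [0.642 0.222 0.096] 0.78 [232. 172.]
scraper_grip top [0.489 0.55  0.009] 0.68 [121. 234.]
scraper_grip side [ 0.41  -0.03   0.014] 0.75 [271. 295.]
scraper_grip side [0.637 0.199 0.097] 0.65 [277. 171.]
scraper_grip side [0.49  0.547 0.011] 0.58 [163. 154.]
jug_mid top [ 0.71  -0.339  0.053] 0.64 [430. 151.]
jug_mid side [ 0.702 -0.335  0.06 ] 0.86 [459. 296.]
```

View pics/c1.png

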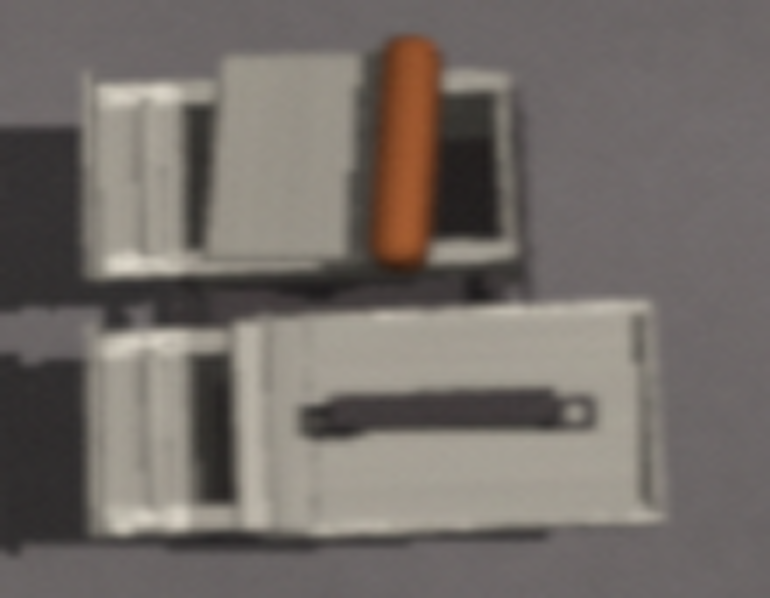

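View pics/c2.png

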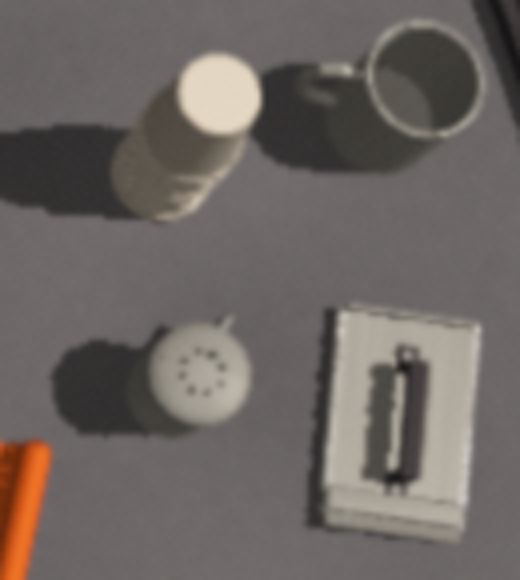

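View pics/c3.png

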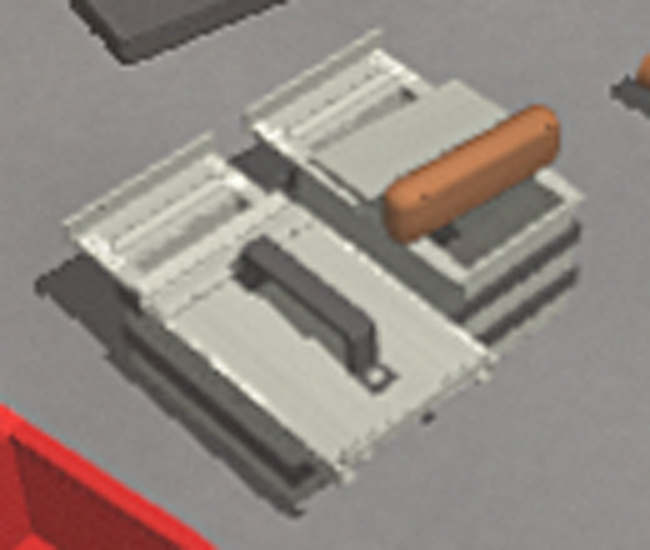

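View pics/c4.png

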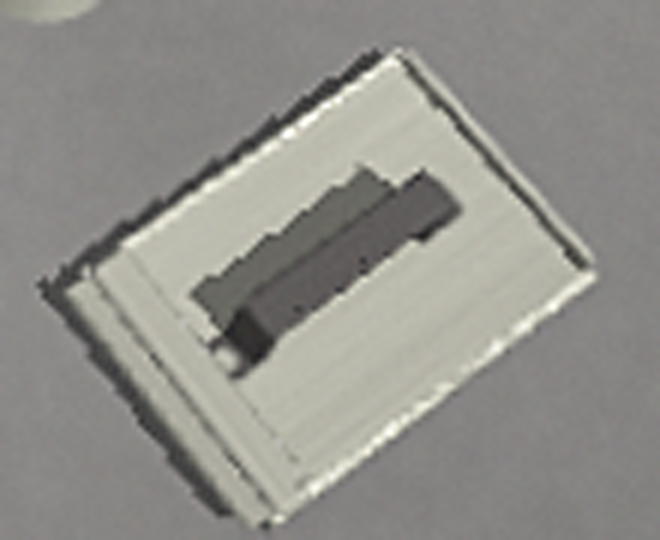

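```bash
python3 - <<'E'
from h import *
for n in ('top','side'):
    p=cv2.imread(f'pics/{n}0.png').astype(int); d=np.load(f'pics/{n}0.npy'); C=cloud(n,d); B,G,R=p[...,0],p[...,1],p[...,2]
    # scraper wood handle
    m=(R-B>50)&(C[...,2]>.09)&(C[...,0]>.55)&(C[...,0]<.72)&(C[...,1]>.1)&(C[...,1]<.3)
    def rect(m,name):
        X=C[m]; r=cv2.minAreaRect(X[:,:2].astype(np.float32)); print(n,name,m.sum(),np.round(r[0],4),np.round(r[1],4),round(r[2],1),'z',np.round(np.percentile(X[:,2],[5,50,95]),3))
    rect(m,'wood')
    dark=(R<95)
    zz=C[...,2]
    m=dark&(zz>.105)&(zz<.13)&(abs(C[...,0]-.51)<.04)&(C[...,1]>.08)&(C[...,1]<.27); rect(m,'barA')
    m=dark&(zz>.030)&(zz<.06)&(abs(C[...,0]-.47)<.07)&(abs(C[...,1]+.325)<.04); rect(m,'barB')
    m=(zz>.0)&(zz<.03)&(abs(C[...,0]-.47)<.1)&(abs(C[...,1]+.325)<.065)&(R>125); rect(m,'lidB')
    m=(zz>.07)&(zz<.115)&(abs(C[...,0]-.51)<.057)&(C[...,1]>.05)&(C[...,1]<.275)&(R>125)
    rect(m,'lidA+')
    m=(zz>.07)&(zz<.115)&(abs(C[...,0]-.575)<.135)&(C[...,1]>.24)&(C[...,1]<.34); rect(m,'stop end')
    for mm,name in ((m,'z'),): pass
    z=zz[225:240,425:435] if n=='top' else zz[370:375,370:376]
# z on bench
d=np.load('pics/top0.npy');C=cloud('top',d)
print(np.median(C[300:310,330:360,2]),C[170:180,300:310,2].std())
E
```

```text
top wood 296 [0.6393 0.1921] [0.0186 0.1043] 86.8 z [0.105 0.119 0.122]
top barA 190 [0.5167 0.18  ] [0.0156 0.0834] 2.2 z [0.112 0.117 0.12 ]
top barB 145 [ 0.4719 -0.3318] [0.0147 0.0828] 80.3 z [0.036 0.042 0.046]
top lidB 1505 [ 0.4748 -0.3369] [0.1104 0.1644] 81.0 z [0.009 0.013 0.019]
top lidA+ 1922 [0.5159 0.187 ] [0.1027 0.1769] 0.8 z [0.083 0.087 0.092]
top stop end 1773 [0.5782 0.278 ] [0.2319 0.0766] 0.9 z [0.08  0.086 0.094]
side wood 431 [0.6383 0.1926] [0.0244 0.1082] 87.2 z [0.097 0.117 0.123]
side barA 86 [0.5146 0.1774] [0.0163 0.0841] 1.9 z [0.107 0.117 0.12 ]
side barB 191 [ 0.4705 -0.3318] [0.0167 0.0852] 80.7 z [0.034 0.044 0.047]
side lidB 4036 [ 0.47  -0.325] [0.13 0.2 ] 90.0 z [0.001 0.014 0.02 ]
side lidA+ 1688 [0.515  0.1869] [0.1044 0.1769] 1.1 z [0.086 0.089 0.095]
side stop end 1576 [0.5774 0.2812] [0.2304 0.0823] 0.0 z [0.078 0.088 0.097]
-0.0011734137832968893 0.0023405263399161767
```

```bash
cat >> h.py <<'E'
def pose():
    s=sense(); R=np.array(s['tool_rot']); return np.array(s['ee_pos']),R,s
def go(grasp,yaw=None):
    """offset (cm) & twist(rad) to put the grasp point at 'grasp', tool down with jaw axis at yaw deg"""
    p,R,s=pose(); g=p+R[:,2]*bot.grip_depth
    cur=np.degrees(np.arctan2(R[1,1],R[0,1])); dy=0 if yaw is None else (yaw-cur+180)%360-180
    print('t',round(s['t'],2),'grasp now',np.round(g,4),'yaw',round(cur,2),'tilt',np.round(R[:2,2],4),'open',round(s['opening'],3),'F',np.round(s['contact_force'],1))
    tgt=np.array(grasp)-np.array([0,0,-1.])*bot.grip_depth
    print('  offset cm',np.round(R.T@(tgt-p)*100,2),'twist',round(-np.radians(dy),3),'dist cm',round(np.linalg.norm(tgt-p)*100,1))
E
python3 - <<'E'
from h import *
for n in ('top','side'):
    C=cloud(n,np.load(f'pics/{n}0.npy')); c=np.array([.639,.1922]);ux=np.array([.052,.9986]);uy=np.array([.9986,-.052])
    a=(C[...,:2]-c)@ux;b=(C[...,:2]-c)@uy
    for lo in np.arange(-.02,.085,.005):
        m=(a>lo)&(a<lo+.005)&(abs(b)<.02); print(n,round(lo,3),m.sum(),np.round(np.percentile(C[...,2][m],[10,50,90]),3) if m.sum() else '')
go([.639,.1925,.25],87); go([.639,.1925,.112],87)
E
```

```text
top -0.02 19 [-0.001  0.002  0.004]
top -0.015 19 [-0.002  0.002  0.006]
top -0.01 56 [0.001 0.108 0.119]
top -0.005 43 [0.002 0.119 0.122]
top 0.0 26 [0.118 0.12  0.121]
top 0.005 29 [0.116 0.119 0.121]
top 0.01 18 [0.105 0.114 0.118]
top 0.015 22 [0.099 0.104 0.106]
top 0.02 24 [0.094 0.096 0.102]
top 0.025 25 [0.093 0.095 0.097]
top 0.03 24 [0.092 0.093 0.096]
top 0.035 28 [0.091 0.093 0.097]
top 0.04 25 [0.089 0.093 0.095]
top 0.045 25 [0.088 0.091 0.093]
top 0.05 29 [0.088 0.091 0.093]
top 0.055 24 [0.087 0.09  0.092]
top 0.06 26 [0.087 0.09  0.093]
top 0.065 25 [0.087 0.089 0.092]
top 0.07 24 [0.086 0.089 0.092]
top 0.075 4 [0.086 0.086 0.088]
top 0.08 0 
side -0.02 0 
side -0.015 6 [0.109 0.115 0.116]
side -0.01 102 [0.095 0.107 0.12 ]
side -0.005 29 [0.117 0.121 0.124]
side 0.0 19 [0.12  0.122 0.124]
side 0.005 14 [0.12  0.121 0.122]
side 0.01 5 [0.116 0.12  0.121]
side 0.015 0 
side 0.02 2 [0.007 0.007 0.007]
side 0.025 6 [0.006 0.098 0.099]
side 0.03 19 [0.005 0.097 0.099]
side 0.035 18 [0.095 0.096 0.097]
side 0.04 21 [0.006 0.095 0.097]
side 0.045 19 [0.075 0.095 0.097]
side 0.05 19 [0.005 0.094 0.095]
side 0.055 18 [0.091 0.093 0.095]
side 0.06 17 [0.091 0.093 0.094]
side 0.065 17 [0.09  0.092 0.094]
side 0.07 13 [0.089 0.091 0.092]
side 0.075 12 [0.089 0.09  0.09 ]
side 0.08 2 [0.086 0.086 0.087]
t 1.0 grasp now [0.1806 0.5721 0.25  ] yaw 72.48 tilt [-0.     -0.0001] open 1.001 F [0.5 0.5 0.3]
  offset cm [-55.14 -22.4   -0.  ] twist -0.253 dist cm 59.5
t 1.0 grasp now [0.1806 0.5721 0.25  ] yaw 72.48 tilt [-0.     -0.0001] open 1.001 F [0.5 0.5 0.3]
  offset cm [-55.14 -22.4   13.8 ] twist -0.253 dist cm 61.1
```

Candidates: scraper – grey/brown one at top-view (243,172); decoys are orange (323,258) and yellow (122,234). Tins – steel pair at (240,195); decoys are purple (162,287) and red (252,287). The crop shows grey tins with the stops on the left (+y). Lid A is drawn back to the right, and the loose lid B is at (429,235) with its bead end toward the robot.

Request:
carry_out([
  {"offset": [-3.5, -1.4, 0], "twist": -0.1},
  {"offset": [-7, -2.8, 0], "twist": -0.2},
  {"offset": [-10.5, -4.2, 0], "twist": -0.25},
  {"offset": [-55.1, -22.4, 0], "twist": -0.253},
  {"offset": [-55.1, -22.4, 0], "twist": -0.253},
  {"offset": [-55.1, -22.4, 0], "twist": -0.253},
  {"offset": [-55.1, -22.4, 0], "twist": -0.253},
  {"offset": [-55.1, -22.4, 0], "twist": -0.253},
  {"offset": [-55.1, -22.4, 0], "twist": -0.253},
  {"offset": [-55.1, -22.4, 0], "twist": -0.253},
  {"offset": [-55.1, -22.4, 0], "twist": -0.253},
  {"offset": [-55.1, -22.4, 0], "twist": -0.253},
], fingers=0.4)

```text
t: 2.0
ee_pos: [0.5579, 0.2592, 0.4048]
tool_rot: [[-0.999, 0.053, 0.0], [0.053, 0.999, 0.0], [-0.0, 0.0, -1.0]]
contact_force: [-0.5, 1.3, -0.0]
opening: 0.7
```

```bash
python3 -c "
from h import *
go([.639,.1925,.16],87);go([.639,.1925,.118],87)"
```

```text
t 2.0 grasp now [0.5579 0.2592 0.2501] yaw 86.97 tilt [0.0001 0.0001] open 0.7 F [-0.5  1.3 -0. ]
  offset cm [-8.45 -6.23  9.01] twist -0.001 dist cm 13.8
t 2.0 grasp now [0.5579 0.2592 0.2501] yaw 86.97 tilt [0.0001 0.0001] open 0.7 F [-0.5  1.3 -0. ]
  offset cm [-8.45 -6.23 13.21] twist -0.001 dist cm 16.9
```

Request:
carry_out([
  {"offset": [-4, -3, 0]},
  {"offset": [-7, -5.2, 2]},
  {"offset": [-7, -5.2, 4]},
  {"offset": [-7, -5.2, 6]},
  {"offset": [-7, -5.2, 7]},
  {"offset": [-7, -5.2, 7]},
  {"offset": [-7, -5.2, 7]},
  {"offset": [-7, -5.2, 7]},
])

```text
schema error: expected keys offset, twist
```

```bash
python3 -c "
from h import *
go([.639,.1925,.118],87)
snap('side','s1')"
```

```text
t 2.0 grasp now [0.5579 0.2592 0.2501] yaw 86.97 tilt [0.0001 0.0001] open 0.7 F [-0.5  1.3 -0. ]
  offset cm [-8.45 -6.23 13.21] twist -0.001 dist cm 16.9
```

View pics/s1.png

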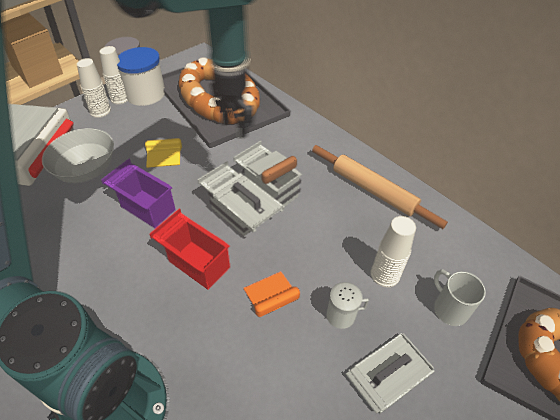

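The side view shows the gripper above and behind the tins at (232,95). The scraper handle is untouched at (279,169). After the 0.05 s hold I measure again.

```bash
python3 -c "
from h import *
go([.639,.1925,.16],87)"
```

```text
t 2.05 grasp now [0.5648 0.2542 0.2503] yaw 86.78 tilt [ 0.0066 -0.0034] open 0.698 F [ 7.6 -2.3  0.5]
  offset cm [-7.79 -5.76  9.1 ] twist -0.004 dist cm 13.3
```

Request:
carry_out([
  {"offset": [-4, -3, 0], "twist": 0},
  {"offset": [-7, -5.2, 2], "twist": 0},
  {"offset": [-7, -5.2, 4], "twist": 0},
  {"offset": [-7, -5.2, 6], "twist": 0},
  {"offset": [-7, -5.2, 7], "twist": 0},
  {"offset": [-7, -5.2, 7], "twist": 0},
  {"offset": [-7, -5.2, 7], "twist": 0},
  {"offset": [-7, -5.2, 7], "twist": 0},
])

```text
t: 2.72
ee_pos: [0.6238, 0.206, 0.336]
tool_rot: [[-0.999, 0.052, 0.002], [0.052, 0.999, 0.0], [-0.002, 0.0, -1.0]]
contact_force: [0.8, 0.1, -0.2]
opening: 0.704
```

```bash
python3 -c "
from h import *
go([.639,.1925,.118],87)"
```

```text
t 2.72 grasp now [0.6241 0.206  0.1813] yaw 87.03 tilt [0.0018 0.0004] open 0.704 F [ 0.8  0.1 -0.2]
  offset cm [-1.57 -1.27  6.33] twist 0.0 dist cm 6.6
```

Request:
carry_out([
  {"offset": [-1.57, -1.27, 1], "twist": 0},
  {"offset": [-1.57, -1.27, 3], "twist": 0},
  {"offset": [-1.57, -1.27, 5], "twist": 0},
  {"offset": [-1.57, -1.27, 6], "twist": 0},
  {"offset": [-1.57, -1.27, 6.3], "twist": 0},
  {"offset": [-1.57, -1.27, 6.3], "twist": 0},
  {"offset": [-1.57, -1.27, 6.3], "twist": 0},
  {"offset": [-1.57, -1.27, 6.3], "twist": 0},
])

```text
t: 3.38
ee_pos: [0.6393, 0.1919, 0.2731]
tool_rot: [[-0.999, 0.052, 0.002], [0.052, 0.999, 0.0], [-0.002, 0.0, -1.0]]
contact_force: [-0.1, -0.6, 0.7]
opening: 0.697
```

Request:
carry_out([
  {"offset": [0, 0, 0], "twist": 0},
  {"offset": [0, 0, 0], "twist": 0},
  {"offset": [0, 0, 0], "twist": 0},
  {"offset": [0, 0, 0], "twist": 0},
  {"offset": [0, 0, 0], "twist": 0},
  {"offset": [0, 0, 0], "twist": 0},
], fingers=-1, newtons=40)

```text
t: 3.88
ee_pos: [0.639, 0.1918, 0.2724]
tool_rot: [[-0.999, 0.053, 0.001], [0.053, 0.999, 0.0], [-0.001, 0.0, -1.0]]
contact_force: [-0.4, 0.1, 6.2]
opening: 0.25
```

```bash
python3 -c "
from h import *
go([.639,.1925,.118],87)
snap('side','s2')"
```

```text
t 3.88 grasp now [0.6392 0.1918 0.1177] yaw 86.98 tilt [0.0011 0.0002] open 0.25 F [-0.4  0.1  6.2]
  offset cm [ 0.    0.07 -0.03] twist -0.0 dist cm 0.1
```

View pics/s2.png

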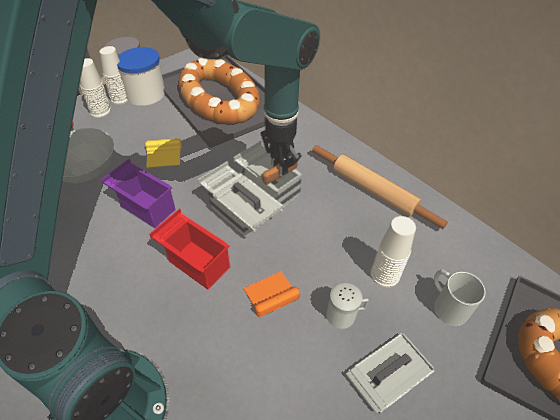

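Request:
carry_out([
  {"offset": [0, 0, -1], "twist": 0},
  {"offset": [0, 0, -3], "twist": 0},
  {"offset": [0, 0, -6], "twist": 0},
  {"offset": [0, -1, -8], "twist": 0},
  {"offset": [0.5, -4, -8], "twist": 0},
  {"offset": [1, -7, -8], "twist": 0},
  {"offset": [1.5, -10, -8], "twist": 0},
  {"offset": [2, -13, -8], "twist": 0},
  {"offset": [2, -16, -8], "twist": 0},
  {"offset": [2, -18, -8], "twist": 0},
  {"offset": [2, -19, -8], "twist": 0},
  {"offset": [2, -19, -8], "twist": 0},
])

```text
t: 4.93
ee_pos: [0.6085, 0.0011, 0.3517]
tool_rot: [[-0.998, 0.055, -0.001], [0.055, 0.998, -0.001], [0.001, -0.001, -1.0]]
contact_force: [0.1, 0.5, -1.4]
opening: 0.248
```

```bash
python3 -c "
from h import *
go([.62,.003,.034],87)
snap('side','s3')"
```

```text
t 4.93 grasp now [0.6084 0.001  0.197 ] yaw 86.83 tilt [-0.0005 -0.0006] open 0.248 F [ 0.1  0.5 -1.4]
  offset cm [-1.14  0.26 16.3 ] twist -0.003 dist cm 16.3
```

View pics/s3.png

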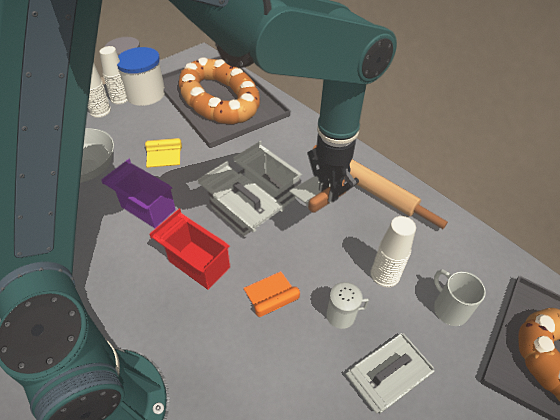

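Request:
carry_out([
  {"offset": [0, 0, 1], "twist": 0},
  {"offset": [0, 0, 3.5], "twist": 0},
  {"offset": [0, 0, 6.5], "twist": 0},
  {"offset": [0, 0, 9.5], "twist": 0},
  {"offset": [0, 0, 12], "twist": 0},
  {"offset": [0, 0, 14], "twist": 0},
  {"offset": [0, 0, 15.2], "twist": 0},
  {"offset": [0, 0, 15.8], "twist": 0},
  {"offset": [0, 0, 16.1], "twist": 0},
  {"offset": [0, 0, 16.3], "twist": 0},
  {"offset": [0, 0, 16.4], "twist": 0},
  {"offset": [0, 0, 16.4], "twist": 0},
])

```text
t: 5.98
ee_pos: [0.6093, 0.0031, 0.1886]
tool_rot: [[-0.999, 0.053, 0.002], [0.053, 0.999, -0.0], [-0.002, -0.0, -1.0]]
contact_force: [-0.4, -0.1, -1.7]
opening: 0.249
```

Request:
carry_out([
  {"offset": [0, 0, 0.1], "twist": 0},
  {"offset": [0, 0, 0.15], "twist": 0},
  {"offset": [0, 0, 0.2], "twist": 0},
  {"offset": [0, 0, 0.2], "twist": 0},
])

```text
t: 6.32
ee_pos: [0.6092, 0.0029, 0.1874]
tool_rot: [[-0.999, 0.053, 0.002], [0.053, 0.999, -0.0], [-0.002, -0.0, -1.0]]
contact_force: [-2.7, 0.1, 7.8]
opening: 0.25
```

Contact; release and lift.

Request:
carry_out([
  {"offset": [0, 0, 0], "twist": 0},
  {"offset": [0, 0, 0], "twist": 0},
  {"offset": [0, 0, 0], "twist": 0},
  {"offset": [0, 0, 0], "twist": 0},
  {"offset": [0, 0, -1], "twist": 0},
  {"offset": [0, 0, -4], "twist": 0},
  {"offset": [0, 0, -8], "twist": 0},
  {"offset": [0, 0, -12], "twist": 0},
  {"offset": [0, 0, -16], "twist": 0},
  {"offset": [0, 0, -17], "twist": 0},
  {"offset": [0, 0, -17], "twist": 0},
], fingers=0.4)

```text
t: 7.23
ee_pos: [0.6102, 0.0029, 0.3609]
tool_rot: [[-0.999, 0.053, 0.009], [0.053, 0.999, -0.001], [-0.009, -0.001, -1.0]]
contact_force: [1.0, -0.2, -1.0]
opening: 0.702
```

```bash
python3 -c "
from h import *
go([.516,.179,.20],2)
snap('side','s4')"
```

```text
t 7.23 grasp now [0.6116 0.0027 0.2062] yaw 86.98 tilt [ 0.009  -0.0011] open 0.702 F [ 1.  -0.2 -1. ]
  offset cm [10.34 17.09  0.51] twist 1.483 dist cm 20.0
```

View pics/s4.png

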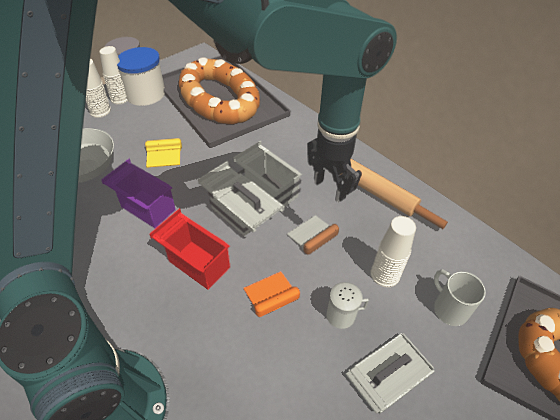

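The scraper lies flat on the bench at (315,235). Now lid A.

Request:
carry_out([
  {"offset": [1, 1.7, 0], "twist": 0.12},
  {"offset": [2, 3.4, 0], "twist": 0.24},
  {"offset": [3, 5.1, 0], "twist": 0.36},
  {"offset": [4, 6.8, 0], "twist": 0.48},
  {"offset": [5, 8.5, 0], "twist": 0.6},
  {"offset": [6, 10.2, 0], "twist": 0.72},
  {"offset": [7, 11.9, 0], "twist": 0.84},
  {"offset": [8, 13.6, 0], "twist": 0.96},
  {"offset": [9, 15, 0], "twist": 1.08},
  {"offset": [10, 16.5, 0], "twist": 1.2},
  {"offset": [10.4, 17.1, 0], "twist": 1.32},
  {"offset": [10.4, 17.1, 0], "twist": 1.44},
], fingers=0.0)

```text
t: 8.28
ee_pos: [0.5118, 0.1805, 0.3535]
tool_rot: [[-0.074, 0.997, -0.005], [0.997, 0.074, -0.001], [-0.0, -0.005, -1.0]]
contact_force: [1.1, -0.2, -0.2]
opening: 0.501
```

Request:
carry_out([
  {"offset": [0, 0, 0], "twist": 0.04},
  {"offset": [0, 0, 0], "twist": 0.04},
  {"offset": [0, 0, 0], "twist": 0.04},
])

```text
t: 8.53
ee_pos: [0.5132, 0.1792, 0.3541]
tool_rot: [[-0.04, 0.999, -0.003], [0.999, 0.04, -0.001], [-0.001, -0.003, -1.0]]
contact_force: [0.2, -0.4, 0.2]
opening: 0.499
```

```bash
python3 -c "
from h import *
go([.516,.179,.116],2)
"
```

```text
t 8.53 grasp now [0.5127 0.1791 0.1994] yaw 2.28 tilt [-0.0032 -0.0008] open 0.499 F [ 0.2 -0.4  0.2]
  offset cm [-0.02  0.3   8.34] twist 0.005 dist cm 8.3
```

Request:
carry_out([
  {"offset": [0, 0.3, 1], "twist": 0.005},
  {"offset": [0, 0.3, 3], "twist": 0.005},
  {"offset": [0, 0.3, 5.5], "twist": 0.005},
  {"offset": [0, 0.3, 7.5], "twist": 0.005},
  {"offset": [0, 0.3, 8.3], "twist": 0.005},
  {"offset": [0, 0.3, 8.3], "twist": 0.005},
  {"offset": [0, 0.3, 8.3], "twist": 0.005},
])

```text
t: 9.12
ee_pos: [0.517, 0.1793, 0.2722]
tool_rot: [[-0.033, 0.999, -0.001], [0.999, 0.033, -0.0], [-0.0, -0.001, -1.0]]
contact_force: [0.8, -0.2, 0.1]
opening: 0.5
```

Request:
carry_out([
  {"offset": [0, 0, 0], "twist": 0},
  {"offset": [0, 0, 0], "twist": 0},
  {"offset": [0, 0, 0], "twist": 0},
  {"offset": [0, 0, 0], "twist": 0},
  {"offset": [0, 0, 0], "twist": 0},
], fingers=-1, newtons=60)

```text
t: 9.53
ee_pos: [0.5176, 0.1795, 0.274]
tool_rot: [[-0.033, 0.999, 0.003], [0.999, 0.033, 0.0], [0.0, 0.003, -1.0]]
contact_force: [0.3, -0.8, 7.1]
opening: 0.164
```

```bash
python3 -c "
from h import *
go([.516,.179,.116],2)
snap('side','s5')
p,d=snap('top','t5')
cv2.imwrite('pics/t5c.png',cv2.resize(p[140:260,180:320],None,fx=5,fy=5,interpolation=cv2.INTER_CUBIC))
"
```

```text
t 9.53 grasp now [0.518  0.1796 0.1193] yaw 1.9 tilt [0.0028 0.0004] open 0.164 F [ 0.3 -0.8  7.1]
  offset cm [-0.05 -0.16  0.33] twist -0.002 dist cm 0.4
```

View pics/s5.png

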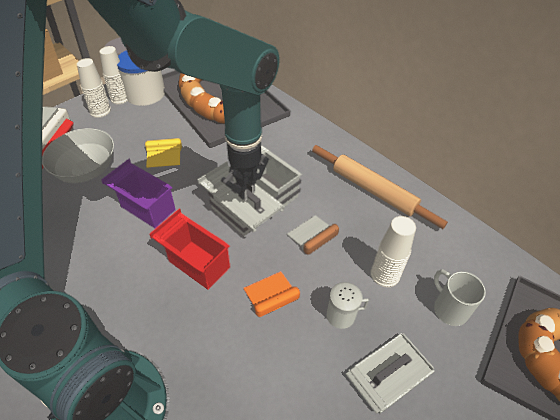

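View pics/t5c.png

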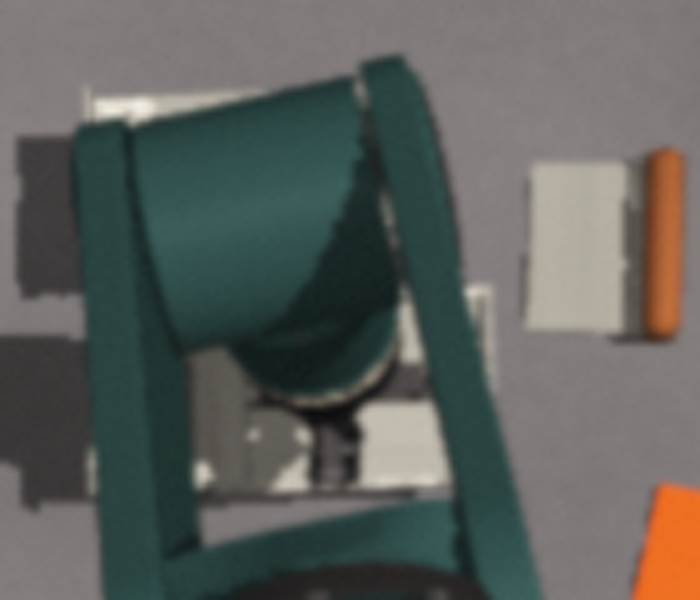

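Request:
carry_out([
  {"offset": [0, 0, -0.1], "twist": 0},
  {"offset": [0, 0, -0.15], "twist": 0},
  {"offset": [0.2, 0, -0.15], "twist": 0},
  {"offset": [0.6, 0, -0.15], "twist": 0},
  {"offset": [1, 0, -0.15], "twist": 0},
  {"offset": [1.4, 0, -0.15], "twist": 0},
  {"offset": [1.5, 0, -0.15], "twist": 0},
  {"offset": [1.5, 0, -0.15], "twist": 0},
])

```text
t: 10.3
ee_pos: [0.5164, 0.1949, 0.2741]
tool_rot: [[-0.034, 0.999, -0.0], [0.999, 0.034, 0.0], [0.0, -0.0, -1.0]]
contact_force: [0.2, 0.3, -1.8]
opening: 0.17
```

Request:
carry_out([
  {"offset": [0.3, 0, 0], "twist": 0},
  {"offset": [0.7, 0, 0], "twist": 0},
  {"offset": [1.1, 0, 0], "twist": 0},
  {"offset": [1.5, 0, 0], "twist": 0},
  {"offset": [1.9, 0, 0], "twist": 0},
  {"offset": [2, 0, 0], "twist": 0},
  {"offset": [2, 0, 0], "twist": 0},
  {"offset": [2, 0, 0], "twist": 0},
])

```text
t: 10.97
ee_pos: [0.5159, 0.2146, 0.2745]
tool_rot: [[-0.033, 0.999, 0.001], [0.999, 0.033, 0.0], [0.0, 0.001, -1.0]]
contact_force: [0.0, 0.1, 1.3]
opening: 0.169
```

Request:
carry_out([
  {"offset": [0.3, 0, 0], "twist": 0},
  {"offset": [0.6, 0, 0], "twist": 0},
  {"offset": [0.9, 0, 0], "twist": 0},
  {"offset": [1.2, 0, 0], "twist": 0},
  {"offset": [1.5, 0, 0], "twist": 0},
  {"offset": [1.5, 0, 0], "twist": 0},
])

```text
t: 11.47
ee_pos: [0.5152, 0.2298, 0.2741]
tool_rot: [[-0.033, 0.999, -0.0], [0.999, 0.033, 0.0], [0.0, -0.0, -1.0]]
contact_force: [-1.7, -1.4, -1.5]
opening: 0.171
```

Request:
carry_out([
  {"offset": [0.3, 0, 0], "twist": 0},
  {"offset": [0.6, 0, 0], "twist": 0},
  {"offset": [0.9, 0, 0], "twist": 0},
  {"offset": [1.0, 0, 0], "twist": 0},
  {"offset": [1.0, 0, 0], "twist": 0},
])

```text
t: 11.88
ee_pos: [0.5152, 0.234, 0.2743]
tool_rot: [[-0.036, 0.999, -0.001], [0.999, 0.036, -0.013], [-0.013, -0.001, -1.0]]
contact_force: [2.6, -31.1, 8.3]
opening: 0.171
```

```bash
python3 -c "
from h import *
p,d=snap('side','s6')
cv2.imwrite('pics/s6c.png',cv2.resize(p[130:250,180:320],None,fx=5,fy=5,interpolation=cv2.INTER_CUBIC))
print(sense()['contact_force'],sense()['ft_torque'])
"
```

```text
[  2.52024826 -30.08915707   9.24171451] [-4.83228409 -0.56625299 -0.02020279]
```

View pics/s6c.png

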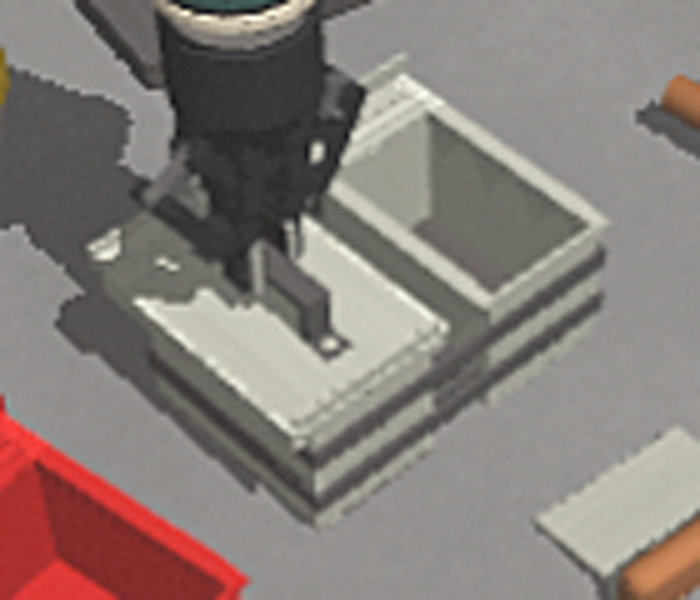

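Request:
carry_out([
  {"offset": [0.15, 0, 0], "twist": 0},
  {"offset": [0.3, 0, 0], "twist": 0},
  {"offset": [0.3, 0, 0], "twist": 0},
])

```text
t: 12.18
ee_pos: [0.5152, 0.2349, 0.2744]
tool_rot: [[-0.037, 0.999, -0.001], [0.999, 0.037, -0.018], [-0.018, -0.002, -1.0]]
contact_force: [3.5, -42.9, 14.1]
opening: 0.172
```

```bash
python3 -c "
from h import *
p,R,s=pose(); print(np.round(p+R[:,2]*bot.grip_depth,4),R.round(3).tolist(),s['contact_force'])
C=cloud('side',np.load('pics/s6.npy')); im=cv2.imread('pics/s6.png')
z=C[...,2]
# entry-end extent: min y of points with z>.075 in x columns
for cam,f in (('side','s6'),('top','t5'),('side','side0'),('top','top0')):
  C=cloud(cam,np.load(f'pics/{f}.npy'));z=C[...,2]
  for x0 in np.arange(.46,.70,.02):
    m=(z>.078)&(z<.104)&(abs(C[...,0]-x0)<.01)&(C[...,1]>.05)&(C[...,1]<.35)
    if m.sum()>5: print(f,round(x0,2),m.sum(),np.round([np.percentile(C[...,1][m],1),np.percentile(C[...,1][m],99)],4))
"
```

```text
[0.515  0.2321 0.1197] [[-0.037, 0.999, -0.001], [0.999, 0.037, -0.018], [-0.018, -0.002, -1.0]] [  3.46363463 -42.94387399  14.09109156]
s6 0.46 270 [0.1506 0.3113]
s6 0.48 406 [0.1495 0.3104]
s6 0.5 377 [0.1502 0.3114]
s6 0.52 171 [0.1506 0.3042]
s6 0.54 187 [0.1518 0.3111]
s6 0.56 207 [0.152  0.2589]
s6 0.58 30 [0.1738 0.2721]
s6 0.6 153 [0.1544 0.3017]
s6 0.62 47 [0.1538 0.2957]
s6 0.64 68 [0.155  0.3148]
s6 0.66 111 [0.1548 0.3201]
s6 0.68 246 [0.1568 0.3211]
t5 0.46 85 [0.1264 0.3109]
t5 0.48 294 [0.1268 0.3104]
t5 0.5 280 [0.1318 0.2563]
t5 0.52 122 [0.0998 0.2568]
t5 0.54 67 [0.1021 0.256 ]
t5 0.56 45 [0.1019 0.1475]
t5 0.62 7 [0.1552 0.1581]
t5 0.68 122 [0.1687 0.3176]
side0 0.46 274 [0.0991 0.3103]
side0 0.48 525 [0.0989 0.3113]
side0 0.5 529 [0.0993 0.3117]
side0 0.52 366 [0.0996 0.3127]
side0 0.54 373 [0.1003 0.3131]
side0 0.56 392 [0.1004 0.314 ]
side0 0.58 94 [0.1826 0.3194]
side0 0.6 300 [0.1536 0.3175]
side0 0.62 213 [0.1551 0.3184]
side0 0.64 209 [0.1562 0.3191]
side0 0.66 196 [0.157  0.3202]
side0 0.68 212 [0.1573 0.3204]
top0 0.46 161 [0.1021 0.3103]
top0 0.48 563 [0.1004 0.3102]
top0 0.5 569 [0.1002 0.3105]
top0 0.52 338 [0.0999 0.3114]
top0 0.54 532 [0.1023 0.3114]
top0 0.56 487 [0.102  0.3117]
top0 0.58 47 [0.103  0.3158]
top0 0.6 342 [0.1554 0.3153]
top0 0.62 262 [0.1553 0.3159]
top0 0.64 266 [0.1579 0.3168]
top0 0.66 259 [0.1579 0.3171]
top0 0.68 287 [0.1579 0.3172]
```

Request:
carry_out([
  {"offset": [-0.4, 0, 0], "twist": 0},
  {"offset": [-0.75, 0, 0], "twist": 0},
  {"offset": [-0.75, 0, 0], "twist": 0},
])

```text
t: 12.43
ee_pos: [0.5152, 0.2322, 0.2741]
tool_rot: [[-0.033, 0.999, -0.001], [0.999, 0.033, -0.005], [-0.005, -0.001, -1.0]]
contact_force: [1.5, -12.4, 3.0]
opening: 0.169
```

```bash
python3 -c "
from h import *
p,R,s=pose(); print(np.round(p+R[:,2]*bot.grip_depth,4),R.round(3).tolist(),s['contact_force'])
"
```

```text
[0.515  0.2314 0.1194] [[-0.033, 0.999, -0.001], [0.999, 0.033, -0.005], [-0.005, -0.001, -1.0]] [  1.54675123 -12.40513207   2.99917386]
```

Request:
carry_out([
  {"offset": [-0.15, 0, 0], "twist": 0},
  {"offset": [-0.2, 0, 0], "twist": 0},
  {"offset": [-0.2, 0, 0], "twist": 0},
])

```text
t: 12.68
ee_pos: [0.5151, 0.2317, 0.2741]
tool_rot: [[-0.033, 0.999, -0.0], [0.999, 0.033, -0.003], [-0.003, -0.001, -1.0]]
contact_force: [0.9, -7.0, 2.6]
opening: 0.17
```

```bash
python3 -c "
from h import *
p,R,s=pose(); print(np.round(p+R[:,2]*bot.grip_depth,4),R.round(3).tolist(),s['contact_force'])
"
```

```text
[0.5151 0.2313 0.1194] [[-0.033, 0.999, -0.0], [0.999, 0.033, -0.003], [-0.003, -0.001, -1.0]] [ 0.90582612 -6.97342761  2.60315956]
```

Held against the stop. Release and lift to look.

Request:
carry_out([
  {"offset": [-0.1, 0, 0], "twist": 0},
  {"offset": [-0.1, 0, 0], "twist": 0},
  {"offset": [-0.1, 0, 0], "twist": 0},
  {"offset": [-0.1, 0, -0.5], "twist": 0},
  {"offset": [-0.1, 0, -3], "twist": 0},
  {"offset": [-0.1, 0, -7], "twist": 0},
  {"offset": [-0.1, 0, -11], "twist": 0},
  {"offset": [-3, 0, -15], "twist": 0},
  {"offset": [-7, 0, -16], "twist": 0},
  {"offset": [-11, 0, -16], "twist": 0},
  {"offset": [-15, 0, -16], "twist": 0},
  {"offset": [-19, 0, -16], "twist": 0},
], fingers=0.0)

```text
t: 13.68
ee_pos: [0.5211, 0.0422, 0.4355]
tool_rot: [[-0.034, 0.999, 0.002], [0.999, 0.034, 0.0], [-0.0, 0.002, -1.0]]
contact_force: [1.0, -0.4, 0.3]
opening: 0.5
```

```bash
python3 -c "
from h import *
for cam,f in (('side','s7'),('top','t7')):
  p,d=snap(cam,f)
  C=cloud(cam,d);z=C[...,2]
  for x0 in np.arange(.46,.70,.02):
    m=(z>.078)&(z<.104)&(abs(C[...,0]-x0)<.01)&(C[...,1]>.05)&(C[...,1]<.35)
    if m.sum()>5: print(f,round(x0,2),m.sum(),np.round([np.percentile(C[...,1][m],1),np.percentile(C[...,1][m],99)],4))
  R=p[...,2]
  m=(R<95)&(z>.105)&(z<.13)&(abs(C[...,0]-.51)<.03)&(C[...,1]>.16)&(C[...,1]<.30)
  r=cv2.minAreaRect(C[m][:,:2].astype(np.float32)); print('bar',r,np.median(z[m]))
  m=(z>.078)&(z<.104)&(abs(C[...,0]-.515)<.045)&(C[...,1]>.155)&(C[...,1]<.28)
  A=np.c_[C[m][:,:2],np.ones(m.sum())]; print('plane',np.linalg.lstsq(A,z[m],rcond=None)[0], np.median(z[m]))
p=cv2.imread('pics/s7.png');cv2.imwrite('pics/s7c.png',cv2.resize(p[130:250,180:320],None,fx=5,fy=5,interpolation=cv2.INTER_CUBIC))
go([.471,-.332,.2],80.5)
"
```

```text
s7 0.46 257 [0.1498 0.3115]
s7 0.48 415 [0.1493 0.3116]
s7 0.5 415 [0.15   0.3109]
s7 0.52 256 [0.1508 0.3125]
s7 0.54 305 [0.1518 0.3136]
s7 0.56 283 [0.1514 0.3121]
s7 0.58 70 [0.2031 0.318 ]
s7 0.6 243 [0.1545 0.3178]
s7 0.62 109 [0.1544 0.3177]
s7 0.64 105 [0.1553 0.3199]
s7 0.66 85 [0.1554 0.3207]
s7 0.68 96 [0.1557 0.3211]
bar ((0.5128229260444641, 0.22963698208332062), (0.01769857667386532, 0.08400930464267731), 1.7079401016235352) 0.1184776030589846
plane [-0.00028567  0.00010967  0.0895471 ] 0.08922668365447169
t7 0.46 174 [0.1525 0.3104]
t7 0.48 470 [0.1502 0.3106]
t7 0.5 449 [0.1526 0.311 ]
t7 0.52 254 [0.1525 0.3111]
t7 0.54 439 [0.1525 0.3117]
t7 0.56 382 [0.1528 0.3101]
t7 0.58 28 [0.2403 0.3155]
t7 0.6 297 [0.1555 0.3156]
t7 0.62 111 [0.1553 0.3164]
t7 0.64 110 [0.1579 0.3168]
t7 0.66 105 [0.1579 0.3173]
t7 0.68 262 [0.1579 0.3177]
bar ((0.5147015452384949, 0.23079359531402588), (0.017098328098654747, 0.08123044669628143), 1.1491684913635254) 0.11672723156021972
plane [ 0.00392711 -0.00053246  0.08505048] 0.08684198799873498
t 13.78 grasp now [0.5217 0.0382 0.2802] yaw 1.59 tilt [ 0.0012 -0.0027] open 0.501 F [-0.4  1.4 -0.4]
  offset cm [-36.89  -6.09   8.12] twist -1.377 dist cm 38.3
```

View pics/s7c.png

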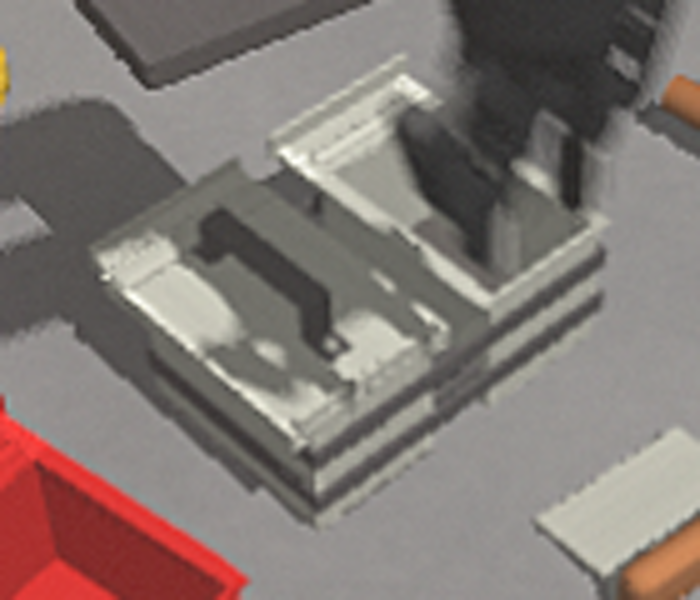

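View pics/t7.png

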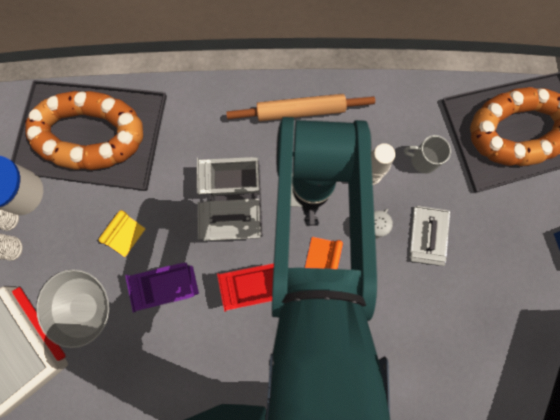

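Lid A is home: lip at the stop, sheet level to within 0.004, trailing edge flush with the tin end. Now lid B.

Request:
carry_out([
  {"offset": [-3, -0.5, 0], "twist": -0.12},
  {"offset": [-6, -1, 0], "twist": -0.24},
  {"offset": [-9, -1.5, 0], "twist": -0.36},
  {"offset": [-12, -2, 0], "twist": -0.48},
  {"offset": [-15, -2.5, 0], "twist": -0.6},
  {"offset": [-18, -3, 0], "twist": -0.72},
  {"offset": [-21, -3.5, 0], "twist": -0.84},
  {"offset": [-24, -4, 0], "twist": -0.96},
  {"offset": [-27, -4.5, 0], "twist": -1.08},
  {"offset": [-30, -5, 0], "twist": -1.2},
  {"offset": [-33, -5.5, 0], "twist": -1.3},
  {"offset": [-36, -6, 2], "twist": -1.377},
])

```text
t: 14.78
ee_pos: [0.4745, -0.32, 0.4178]
tool_rot: [[-0.988, 0.155, 0.006], [0.155, 0.988, -0.004], [-0.007, -0.003, -1.0]]
contact_force: [0.2, -0.2, 0.4]
opening: 0.496
```

Request:
carry_out([
  {"offset": [0, 0, 2], "twist": 0},
  {"offset": [0, 0, 5], "twist": 0},
  {"offset": [0, 0, 8], "twist": 0},
  {"offset": [0, 0, 10], "twist": 0},
  {"offset": [0, 0, 10], "twist": 0},
  {"offset": [0, 0, 10], "twist": 0},
])

```text
t: 15.28
ee_pos: [0.4734, -0.3176, 0.3137]
tool_rot: [[-0.987, 0.16, -0.002], [0.16, 0.987, 0.002], [0.002, 0.002, -1.0]]
contact_force: [-0.6, -0.8, 0.7]
opening: 0.5
```

```bash
python3 -c "
from h import *
go([.471,-.332,.0455],80.5)
"
```

```text
t 15.28 grasp now [ 0.4731 -0.3174  0.159 ] yaw 80.81 tilt [-0.0018  0.0018] open 0.5 F [-0.6 -0.8  0.7]
  offset cm [-0.02 -1.47 11.34] twist 0.005 dist cm 11.4
```

Request:
carry_out([
  {"offset": [0, -1.45, 1], "twist": 0.005},
  {"offset": [0, -1.45, 3], "twist": 0.005},
  {"offset": [0, -1.45, 6], "twist": 0.005},
  {"offset": [0, -1.45, 8.5], "twist": 0.005},
  {"offset": [0, -1.45, 10.5], "twist": 0.005},
  {"offset": [0, -1.45, 11.3], "twist": 0.005},
  {"offset": [0, -1.45, 11.3], "twist": 0.005},
  {"offset": [0, -1.45, 11.3], "twist": 0.005},
])

```text
t: 15.95
ee_pos: [0.4716, -0.3335, 0.2023]
tool_rot: [[-0.986, 0.165, 0.001], [0.165, 0.986, -0.001], [-0.001, -0.001, -1.0]]
contact_force: [-0.0, -0.8, 0.2]
opening: 0.5
```

Request:
carry_out([
  {"offset": [0, 0, 0], "twist": 0},
  {"offset": [0, 0, 0], "twist": 0},
  {"offset": [0, 0, 0], "twist": 0},
  {"offset": [0, 0, 0], "twist": 0},
  {"offset": [0, 0, 0], "twist": 0},
], fingers=-1, newtons=90)

```text
t: 16.37
ee_pos: [0.4716, -0.3333, 0.2032]
tool_rot: [[-0.986, 0.165, 0.002], [0.165, 0.986, -0.002], [-0.003, -0.002, -1.0]]
contact_force: [0.2, 0.3, 7.4]
opening: 0.156
```

```bash
python3 -c "
from h import *
go([.471,-.332,.0455],80.5)
p,d=snap('side','s8'); cv2.imwrite('pics/s8c.png',cv2.resize(p[270:420,300:480],None,fx=4,fy=4,interpolation=cv2.INTER_CUBIC))
"
```

```text
t 16.37 grasp now [ 0.472  -0.3336  0.0485] yaw 80.51 tilt [ 0.0024 -0.0024] open 0.156 F [0.2 0.3 7.4]
  offset cm [0.08 0.12 0.3 ] twist 0.0 dist cm 0.3
```

View pics/s8c.png

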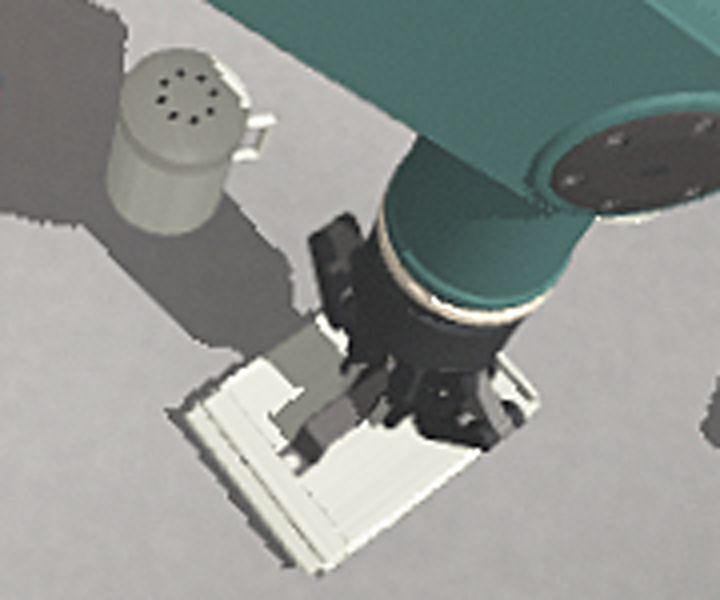

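Request:
carry_out([
  {"offset": [0, 0, -0.5], "twist": 0},
  {"offset": [0, 0, -1.5], "twist": 0},
  {"offset": [0, 0, -4], "twist": 0},
  {"offset": [0, 0, -7], "twist": 0},
  {"offset": [0, 0, -10], "twist": 0},
  {"offset": [0, 0, -13], "twist": 0},
  {"offset": [0, 0, -16], "twist": 0},
  {"offset": [0, 0, -19], "twist": 0},
  {"offset": [0, 0, -22], "twist": 0},
  {"offset": [0, 0, -24], "twist": 0},
  {"offset": [0, 0, -24], "twist": 0},
  {"offset": [0, 0, -24], "twist": 0},
])

```text
t: 17.42
ee_pos: [0.4709, -0.3325, 0.4427]
tool_rot: [[-0.986, 0.165, 0.002], [0.165, 0.986, -0.002], [-0.002, -0.002, -1.0]]
contact_force: [-0.4, 0.3, -3.5]
opening: 0.153
```

```bash
python3 -c "
from h import *
go([.6431,.0596,.285],2)
p,d=snap('side','s9')
"
```

```text
t 17.42 grasp now [ 0.4712 -0.3329  0.288 ] yaw 80.5 tilt [ 0.0021 -0.0021] open 0.153 F [-0.4  0.3 -3.5]
  offset cm [-10.52  41.52   0.26] twist 1.37 dist cm 42.8
```

View pics/s9.png

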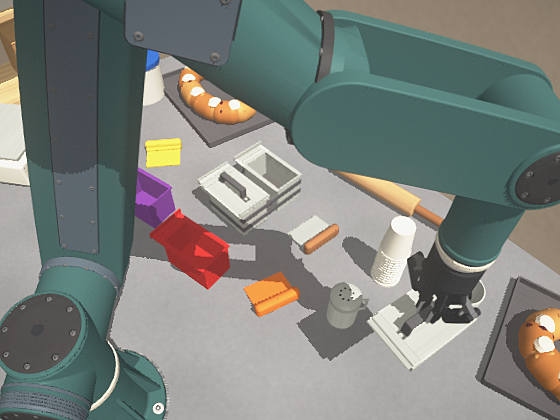

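Lid B is held level in the air. Now carry it over while turning, well above the cups.

Request:
carry_out([
  {"offset": [-0.5, 2, 0], "twist": 0.08},
  {"offset": [-1.5, 5, 0], "twist": 0.18},
  {"offset": [-2.5, 8.5, 0], "twist": 0.3},
  {"offset": [-3.5, 12, 0], "twist": 0.42},
  {"offset": [-4.5, 15.5, 0], "twist": 0.54},
  {"offset": [-5.5, 19, 0], "twist": 0.66},
  {"offset": [-6.5, 22.5, 0], "twist": 0.78},
  {"offset": [-7.5, 26, 0], "twist": 0.9},
  {"offset": [-8.5, 29.5, 0], "twist": 1.02},
  {"offset": [-9.3, 33, 0], "twist": 1.14},
  {"offset": [-10, 36.5, 0], "twist": 1.25},
  {"offset": [-10.5, 39, 0], "twist": 1.34},
])

```text
t: 18.47
ee_pos: [0.6389, 0.0377, 0.4382]
tool_rot: [[-0.061, 0.998, -0.005], [0.998, 0.061, 0.001], [0.002, -0.004, -1.0]]
contact_force: [0.6, -0.8, -2.9]
opening: 0.159
```

Request:
carry_out([
  {"offset": [1, 0, 1], "twist": 0.03},
  {"offset": [2, 0, 3], "twist": 0.03},
  {"offset": [2, 0, 5], "twist": 0.03},
  {"offset": [2, 0, 7], "twist": 0.03},
  {"offset": [2, 0, 9], "twist": 0.03},
  {"offset": [2, 0, 10], "twist": 0.03},
  {"offset": [2, 0, 10], "twist": 0.03},
  {"offset": [2, 0, 10], "twist": 0.03},
])

```text
t: 19.13
ee_pos: [0.6371, 0.0545, 0.3397]
tool_rot: [[-0.035, 0.999, -0.003], [0.999, 0.035, -0.0], [0.0, -0.003, -1.0]]
contact_force: [0.3, 0.5, -2.2]
opening: 0.156
```

```bash
python3 -c "
from h import *
go([.6431,.0596,.1245],2)
for cam,f in (('side','s10'),('top','t10')):
  p,d=snap(cam,f)
p=cv2.imread('pics/s10.png')
cv2.imwrite('pics/s10c.png',cv2.resize(p[120:270,200:380],None,fx=4,fy=4,interpolation=cv2.INTER_CUBIC))
"
```

```text
t 19.13 grasp now [0.6365 0.0545 0.1851] yaw 2.0 tilt [-0.0034 -0.    ] open 0.156 F [ 0.3  0.5 -2.2]
  offset cm [0.48 0.64 6.05] twist -0.0 dist cm 6.1
```

View pics/s10c.png

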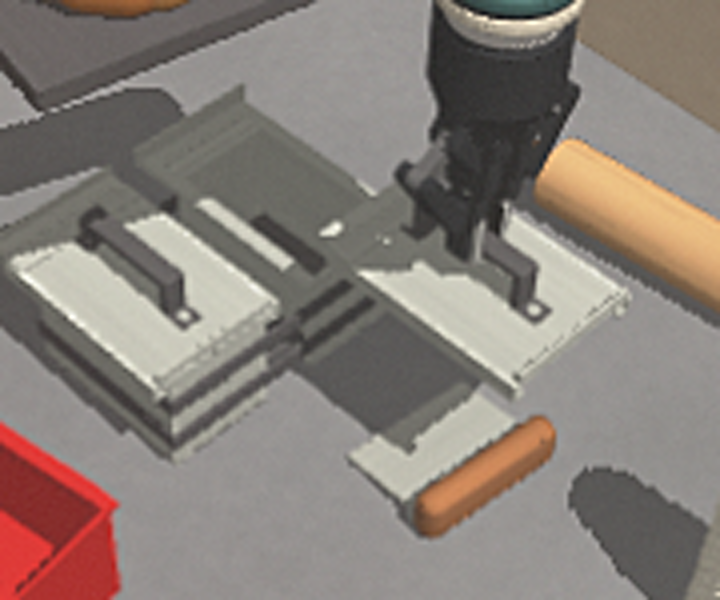

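View pics/t10.png

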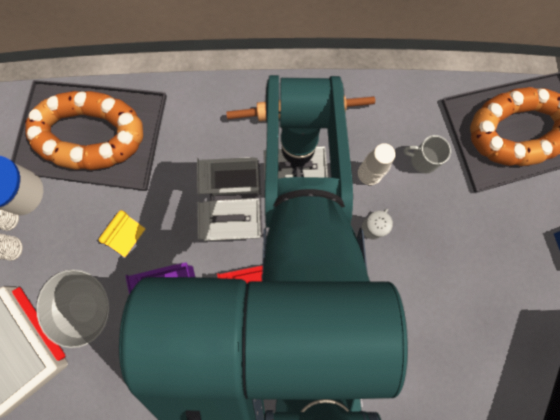

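```bash
cat > fit.py <<'E'
from h import *
def fitlid(C,p,sel,zc,name):
    z=C[...,2]; m=sel&(abs(z-zc)<.012)&(p.min(-1)>60)
    m=cv2.morphologyEx(m.astype(np.uint8),cv2.MORPH_OPEN,np.ones((3,3)))>0
    A=np.c_[C[m][:,:2],np.ones(m.sum())]; co=np.linalg.lstsq(A,z[m],rcond=None)[0]
    r=np.abs(A@co-z[m]); k=r<.004; co=np.linalg.lstsq(A[k],z[m][k],rcond=None)[0]
    X=C[m][:,:2]; u=np.array([-np.sin(np.radians(2)),np.cos(np.radians(2))]); w=np.array([u[1],-u[0]])
    a=X@u;b=X@w
    print(name,m.sum(),'slope x,y',co[:2].round(4),'zc',np.median(z[m]).round(4),'along',np.percentile(a,[.5,99.5]).round(4),'across',np.percentile(b,[.5,99.5]).round(4))
    # edges: per slice extremes along -> fit yaw
    for e in (0,1):
        pts=[]
        for a0 in np.arange(a.min()+.01,a.max()-.01,.006):
            s=(a>a0)&(a<a0+.006)
            if s.sum()>8: pts.append((a0+.003,np.sort(b[s])[1 if e==0 else -2]))
        pts=np.array(pts); c=np.polyfit(pts[:,0],pts[:,1],1); rr=np.abs(pts[:,1]-np.polyval(c,pts[:,0])); k=rr<np.median(rr)*3; c=np.polyfit(pts[k,0],pts[k,1],1)
        print('   edge',e,'n',k.sum(),'yaw dev deg',np.degrees(-c[0]).round(2),'at mid',np.polyval(c,np.median(a)).round(4),'rms',np.std(pts[k,1]-np.polyval(c,pts[k,0])).round(4))
    pts=[]
    for b0 in np.arange(b.min()+.006,b.max()-.006,.006):
        s=(b>b0)&(b<b0+.006)
        if s.sum()>5: pts.append((b0+.003,np.sort(a[s])[1]))
    pts=np.array(pts);c=np.polyfit(pts[:,0],pts[:,1],1);print('   trail yaw dev',np.degrees(c[0]).round(2),'at mid',np.polyval(c,np.median(b)).round(4))
E
python3 - <<'E'
from fit import *
p=cv2.imread('pics/s10.png');C=cloud('side',np.load('pics/s10.npy'))
x,y=C[...,0],C[...,1]
fitlid(C,p,(abs(x-.6365)<.06)&(y>-.05)&(y<.15),.148,'B')
fitlid(C,p,(abs(x-.515)<.057)&(y>.13)&(y<.33),.089,'A')
p=cv2.imread('pics/s9.png');
E
```

```text
B 1827 slope x,y [0.0121 0.0171] zc 0.1511 along [-0.0469  0.1123] across [0.5837 0.6884]
   edge 0 n 23 yaw dev deg 0.28 at mid 0.5842 rms 0.0004
   edge 1 n 24 yaw dev deg 25.8 at mid 0.677 rms 0.013
   trail yaw dev -0.09 at mid -0.0464
A 1912 slope x,y [0.0081 0.0209] zc 0.0894 along [0.1323 0.2948] across [0.4685 0.5731]
   edge 0 n 24 yaw dev deg -1.09 at mid 0.4695 rms 0.0005
   edge 1 n 23 yaw dev deg 0.96 at mid 0.5708 rms 0.0014
   trail yaw dev 0.2 at mid 0.1328
```

Request:
carry_out([
  {"offset": [0, 0.2, 0.5], "twist": 0},
  {"offset": [0, 0.5, 2], "twist": 0},
  {"offset": [0, 0.65, 4], "twist": 0},
  {"offset": [0, 0.65, 5.5], "twist": 0},
  {"offset": [0, 0.65, 6.05], "twist": 0},
  {"offset": [0, 0.65, 6.05], "twist": 0},
  {"offset": [0, 0.65, 6.05], "twist": 0},
  {"offset": [0, 0.65, 6.05], "twist": 0},
])

```text
t: 19.9
ee_pos: [0.6448, 0.0548, 0.2821]
tool_rot: [[-0.035, 0.999, 0.002], [0.999, 0.035, -0.0], [-0.0, 0.002, -1.0]]
contact_force: [0.8, -0.3, -2.9]
opening: 0.157
```

```bash
python3 - <<'E'
from fit import *
go([.6431,.0596,.1245],2)
p,d=snap('side','s11');C=cloud('side',d)
x,y=C[...,0],C[...,1]
fitlid(C,p,(abs(x-.643)<.06)&(y>-.05)&(y<.138),.09,'B')
fitlid(C,p,(abs(x-.515)<.057)&(y>.13)&(y<.33),.089,'A')
cv2.imwrite('pics/s11c.png',cv2.resize(p[120:270,200:380],None,fx=4,fy=4,interpolation=cv2.INTER_CUBIC))
E
```

```text
t 19.9 grasp now [0.6452 0.0548 0.1274] yaw 2.01 tilt [ 0.0024 -0.0001] open 0.157 F [ 0.8 -0.3 -2.9]
  offset cm [ 0.49 -0.15  0.29] twist 0.0 dist cm 0.6
B 1704 slope x,y [0.0162 0.0157] zc 0.0933 along [-0.0471  0.1117] across [0.5921 0.6975]
   edge 0 n 21 yaw dev deg 0.09 at mid 0.5931 rms 0.0004
   edge 1 n 24 yaw dev deg 27.94 at mid 0.6853 rms 0.0137
   trail yaw dev -1.02 at mid -0.0454
A 1880 slope x,y [0.0051 0.0227] zc 0.0896 along [0.1318 0.2945] across [0.4687 0.5728]
   edge 0 n 23 yaw dev deg -1.0 at mid 0.4699 rms 0.0005
   edge 1 n 24 yaw dev deg 1.01 at mid 0.5702 rms 0.0015
   trail yaw dev -0.17 at mid 0.1324
```

View pics/s11c.png

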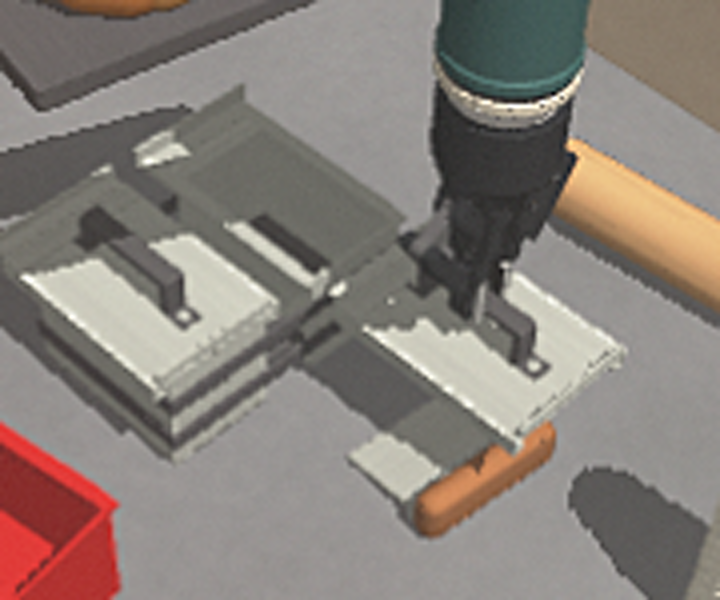

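Request:
carry_out([
  {"offset": [0, -0.15, 0.15], "twist": 0},
  {"offset": [0, -0.15, 0.24], "twist": 0},
  {"offset": [0.3, -0.15, 0.24], "twist": 0},
  {"offset": [0.7, -0.15, 0.24], "twist": 0},
  {"offset": [1.0, -0.15, 0.24], "twist": 0},
  {"offset": [1.2, -0.15, 0.24], "twist": 0},
  {"offset": [1.2, -0.15, 0.24], "twist": 0},
  {"offset": [1.2, -0.15, 0.24], "twist": 0},
])

```text
t: 20.62
ee_pos: [0.6422, 0.067, 0.2783]
tool_rot: [[-0.035, 0.999, -0.0], [0.999, 0.035, -0.0], [-0.0, -0.0, -1.0]]
contact_force: [0.8, -0.3, -2.1]
opening: 0.154
```

```bash
python3 - <<'E'
from fit import *
go([.6427,.071,.1248],2)
p,d=snap('side','s12');C=cloud('side',d)
x,y=C[...,0],C[...,1]
fitlid(C,p,(abs(x-.643)<.06)&(y>-.05)&(y<.142),.09,'B')
fitlid(C,p,(abs(x-.515)<.057)&(y>.13)&(y<.33),.089,'A')
cv2.imwrite('pics/s12c.png',cv2.resize(p[160:230,240:340],None,fx=7,fy=7,interpolation=cv2.INTER_CUBIC))
E
```

```text
t 20.62 grasp now [0.6422 0.067  0.1236] yaw 2.03 tilt [-0.     -0.0002] open 0.154 F [ 0.8 -0.3 -2.1]
  offset cm [ 0.39  0.07 -0.12] twist 0.001 dist cm 0.4
B 1605 slope x,y [0.0097 0.0157] zc 0.0896 along [-0.0349  0.119 ] across [0.5895 0.6949]
   edge 0 n 23 yaw dev deg 0.24 at mid 0.5902 rms 0.0004
   edge 1 n 23 yaw dev deg 28.45 at mid 0.6829 rms 0.0137
   trail yaw dev 0.47 at mid -0.0343
A 1897 slope x,y [0.0068 0.0241] zc 0.0894 along [0.132  0.2951] across [0.4687 0.5726]
   edge 0 n 22 yaw dev deg -1.06 at mid 0.4697 rms 0.0005
   edge 1 n 22 yaw dev deg 0.59 at mid 0.5709 rms 0.0008
   trail yaw dev 0.21 at mid 0.1327
```

View pics/s12c.png

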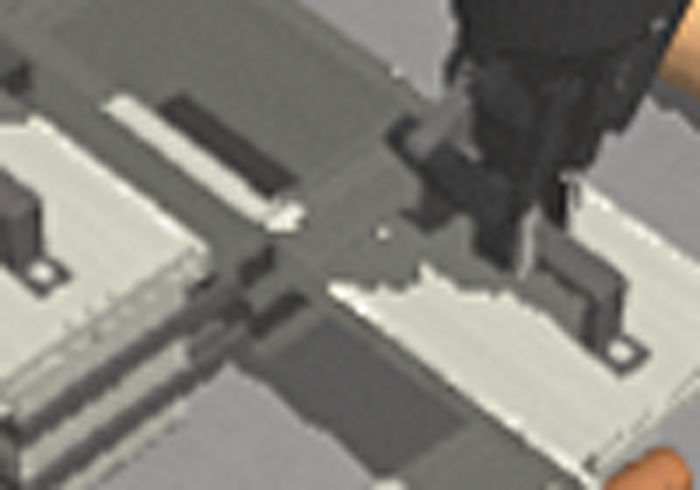

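Request:
carry_out([
  {"offset": [0, 0.06, -0.12], "twist": 0},
  {"offset": [0, 0.06, -0.12], "twist": 0},
  {"offset": [0.2, 0.06, -0.12], "twist": 0},
  {"offset": [0.5, 0.06, -0.12], "twist": 0},
  {"offset": [0.8, 0.06, -0.12], "twist": 0},
  {"offset": [1.1, 0.06, -0.12], "twist": 0},
  {"offset": [1.3, 0.06, -0.12], "twist": 0},
  {"offset": [1.3, 0.06, -0.12], "twist": 0},
])

```text
t: 21.33
ee_pos: [0.6422, 0.0804, 0.2795]
tool_rot: [[-0.036, 0.999, -0.0], [0.999, 0.036, 0.0], [0.0, -0.0, -1.0]]
contact_force: [0.1, 0.4, -3.2]
opening: 0.153
```

```bash
python3 - <<'E'
from fit import *
go([.6422,.08,.1248],2)
E
```

```text
t 21.33 grasp now [0.6422 0.0804 0.1248] yaw 2.04 tilt [-0.0001  0.0001] open 0.153 F [ 0.1  0.4 -3.2]
  offset cm [-0.04 -0.   -0.  ] twist 0.001 dist cm 0.0
```

Request:
carry_out([
  {"offset": [0.2, 0, 0], "twist": 0},
  {"offset": [0.5, 0, 0], "twist": 0},
  {"offset": [0.8, 0, 0], "twist": 0},
  {"offset": [1.1, 0, 0], "twist": 0},
  {"offset": [1.4, 0, 0], "twist": 0},
  {"offset": [1.5, 0, 0], "twist": 0},
  {"offset": [1.5, 0, 0], "twist": 0},
])

```text
t: 21.92
ee_pos: [0.6418, 0.0952, 0.2795]
tool_rot: [[-0.035, 0.999, -0.0], [0.999, 0.035, -0.0], [-0.0, -0.0, -1.0]]
contact_force: [-1.0, 0.6, -2.5]
opening: 0.153
```

```bash
python3 - <<'E'
from fit import *
go([.6417,.0954,.1248],2)
p,d=snap('side','s13');C=cloud('side',d)
x,y=C[...,0],C[...,1]
fitlid(C,p,(abs(x-.643)<.06)&(y>-.05)&(y<.151),.09,'B')
cv2.imwrite('pics/s13c.png',cv2.resize(p[160:230,240:340],None,fx=7,fy=7,interpolation=cv2.INTER_CUBIC))
E
```

```text
t 21.92 grasp now [0.6417 0.0952 0.1248] yaw 2.03 tilt [-0.     -0.0001] open 0.153 F [-1.   0.6 -2.5]
  offset cm [ 0.02 -0.    0.  ] twist 0.001 dist cm 0.0
B 1430 slope x,y [0.0076 0.0031] zc 0.0907 along [-0.0068  0.1283] across [0.5901 0.6946]
   edge 0 n 15 yaw dev deg 0.37 at mid 0.5911 rms 0.0002
   edge 1 n 20 yaw dev deg 31.29 at mid 0.6865 rms 0.0144
   trail yaw dev 0.25 at mid -0.0062
```

View pics/s13c.png

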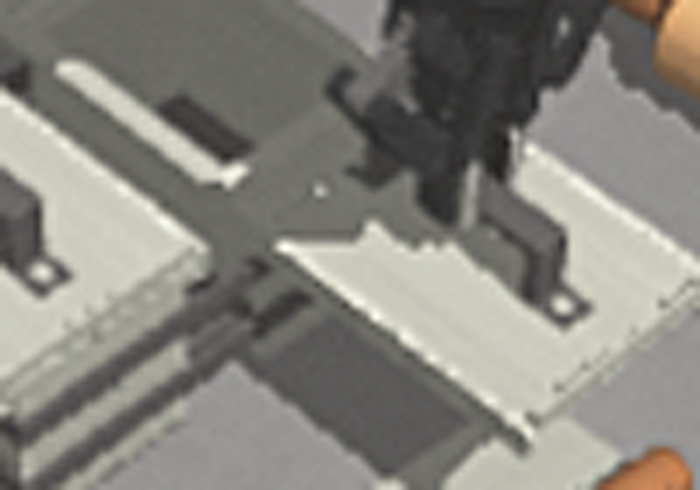

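Request:
carry_out([
  {"offset": [0.3, 0, 0], "twist": 0},
  {"offset": [0.7, 0, 0], "twist": 0},
  {"offset": [1.1, 0, 0], "twist": 0},
  {"offset": [1.5, 0, 0], "twist": 0},
  {"offset": [1.9, 0, 0], "twist": 0},
  {"offset": [2.3, 0, 0], "twist": 0},
  {"offset": [2.5, 0, 0], "twist": 0},
  {"offset": [2.5, 0, 0], "twist": 0},
])

```text
t: 22.63
ee_pos: [0.6408, 0.1204, 0.2795]
tool_rot: [[-0.036, 0.999, -0.0], [0.999, 0.036, 0.0], [0.0, -0.0, -1.0]]
contact_force: [0.2, 0.0, -3.0]
opening: 0.154
```

Request:
carry_out([
  {"offset": [0.3, 0, 0], "twist": 0},
  {"offset": [0.7, 0, 0], "twist": 0},
  {"offset": [1.1, 0, 0], "twist": 0},
  {"offset": [1.5, 0, 0], "twist": 0},
  {"offset": [1.9, 0, 0], "twist": 0},
  {"offset": [2.3, 0, 0], "twist": 0},
  {"offset": [2.5, 0, 0], "twist": 0},
  {"offset": [2.5, 0, 0], "twist": 0},
])

```text
t: 23.3
ee_pos: [0.64, 0.1453, 0.2795]
tool_rot: [[-0.036, 0.999, -0.0], [0.999, 0.036, 0.0], [0.0, -0.0, -1.0]]
contact_force: [-0.3, -0.7, -2.8]
opening: 0.157
```

```bash
python3 - <<'E'
from fit import *
go([.64,.145,.1248],2)
p,d=snap('side','s14');C=cloud('side',d)
x,y=C[...,0],C[...,1]
fitlid(C,p,(abs(x-.640)<.055)&(y>0)&(y<.23),.09,'B')
cv2.imwrite('pics/s14c.png',cv2.resize(p[130:240,190:340],None,fx=5,fy=5,interpolation=cv2.INTER_CUBIC))
E
```

```text
t 23.3 grasp now [0.64   0.1453 0.1248] yaw 2.04 tilt [-0.  0.] open 0.157 F [-0.3 -0.7 -2.8]
  offset cm [-0.03 -0.   -0.  ] twist 0.001 dist cm 0.0
B 1481 slope x,y [0.0072 0.0167] zc 0.0908 along [0.0433 0.2029] across [0.5907 0.6952]
   edge 0 n 24 yaw dev deg -1.56 at mid 0.5915 rms 0.0011
   edge 1 n 24 yaw dev deg 27.8 at mid 0.6831 rms 0.0128
   trail yaw dev 0.56 at mid 0.0439
```

View pics/s14c.png

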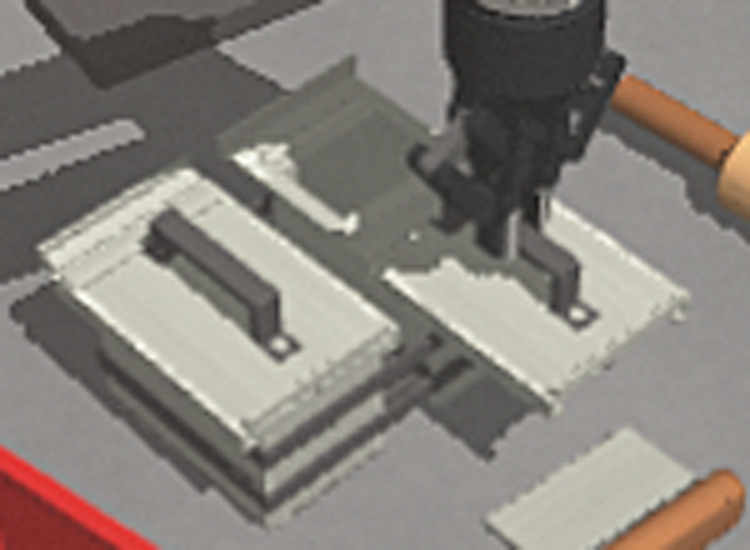

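Request:
carry_out([
  {"offset": [0.3, 0, 0], "twist": 0},
  {"offset": [0.8, 0, 0.02], "twist": 0},
  {"offset": [1.3, 0, 0.03], "twist": 0},
  {"offset": [1.8, 0, 0.03], "twist": 0},
  {"offset": [2.3, 0, 0.03], "twist": 0},
  {"offset": [2.8, 0, 0.03], "twist": 0},
  {"offset": [3, 0, 0.03], "twist": 0},
  {"offset": [3, 0, 0.03], "twist": 0},
])

```text
t: 24.02
ee_pos: [0.6389, 0.1754, 0.2792]
tool_rot: [[-0.036, 0.999, -0.0], [0.999, 0.036, 0.0], [0.0, -0.0, -1.0]]
contact_force: [0.7, -0.3, -2.5]
opening: 0.157
```

Request:
carry_out([
  {"offset": [0.3, 0, 0], "twist": 0},
  {"offset": [0.8, 0, 0], "twist": 0},
  {"offset": [1.3, 0, 0], "twist": 0},
  {"offset": [1.8, 0, 0], "twist": 0},
  {"offset": [2.3, 0, 0], "twist": 0},
  {"offset": [2.8, 0, 0], "twist": 0},
  {"offset": [3.2, 0, 0], "twist": 0},
  {"offset": [3.5, 0, 0], "twist": 0},
  {"offset": [3.5, 0, 0], "twist": 0},
])

```text
t: 24.77
ee_pos: [0.6377, 0.2105, 0.2792]
tool_rot: [[-0.036, 0.999, 0.0], [0.999, 0.036, 0.0], [0.0, 0.0, -1.0]]
contact_force: [0.1, -0.0, -1.3]
opening: 0.156
```

```bash
python3 - <<'E'
from fit import *
go([.638,.21,.1245],2)
p,d=snap('side','s15');C=cloud('side',d)
x,y=C[...,0],C[...,1]
fitlid(C,p,(abs(x-.640)<.055)&(y>0)&(y<.29),.09,'B')
E
```

```text
t 24.77 grasp now [0.6377 0.2105 0.1245] yaw 2.04 tilt [0.     0.0002] open 0.156 F [ 0.1 -0.  -1.3]
  offset cm [-0.05  0.03 -0.  ] twist 0.001 dist cm 0.1
B 1291 slope x,y [0.0057 0.0191] zc 0.0907 along [0.1085 0.2667] across [0.5912 0.6948]
   edge 0 n 22 yaw dev deg -2.36 at mid 0.5931 rms 0.0009
   edge 1 n 24 yaw dev deg 27.8 at mid 0.6853 rms 0.0143
   trail yaw dev 0.34 at mid 0.1093
```

Request:
carry_out([
  {"offset": [0.3, 0, 0], "twist": 0},
  {"offset": [0.6, 0, 0], "twist": 0},
  {"offset": [0.9, 0, 0], "twist": 0},
  {"offset": [1.2, 0, 0], "twist": 0},
  {"offset": [1.5, 0, 0], "twist": 0},
  {"offset": [1.8, 0, 0], "twist": 0},
  {"offset": [1.8, 0, 0], "twist": 0},
])

```text
t: 25.4
ee_pos: [0.6373, 0.2276, 0.2795]
tool_rot: [[-0.035, 0.999, 0.0], [0.999, 0.035, -0.001], [-0.001, 0.0, -1.0]]
contact_force: [-0.6, -2.7, -0.3]
opening: 0.158
```

Request:
carry_out([
  {"offset": [0.3, 0, 0], "twist": 0},
  {"offset": [0.6, 0, 0], "twist": 0},
  {"offset": [0.9, 0, 0], "twist": 0},
  {"offset": [1.1, 0, 0], "twist": 0},
  {"offset": [1.1, 0, 0], "twist": 0},
])

```text
t: 25.82
ee_pos: [0.6368, 0.2364, 0.279]
tool_rot: [[-0.036, 0.999, -0.001], [0.999, 0.036, -0.007], [-0.007, -0.001, -1.0]]
contact_force: [0.2, -13.9, -0.9]
opening: 0.157
```

```bash
python3 - <<'E'
from fit import *
go([.637,.234,.1245],2)
p,d=snap('side','s16');C=cloud('side',d)
x,y=C[...,0],C[...,1]
fitlid(C,p,(abs(x-.640)<.055)&(y>0)&(y<.31),.09,'B')
E
```

```text
t 25.82 grasp now [0.6367 0.2353 0.1243] yaw 2.07 tilt [-0.0006 -0.0066] open 0.157 F [  0.2 -13.9  -0.9]
  offset cm [-0.24  0.01 -0.02] twist 0.001 dist cm 0.2
B 1249 slope x,y [ 0.0017 -0.0004] zc 0.0908 along [0.1323 0.2872] across [0.5913 0.695 ]
   edge 0 n 23 yaw dev deg -3.38 at mid 0.5936 rms 0.0014
   edge 1 n 23 yaw dev deg 29.03 at mid 0.6879 rms 0.0146
   trail yaw dev 0.17 at mid 0.133
```

Request:
carry_out([
  {"offset": [0.3, 0, 0], "twist": 0},
  {"offset": [0.6, 0, 0], "twist": 0},
  {"offset": [0.7, 0, 0], "twist": 0},
  {"offset": [0.7, 0, 0], "twist": 0},
])

```text
t: 26.2
ee_pos: [0.637, 0.2385, 0.2795]
tool_rot: [[-0.037, 0.999, -0.001], [0.999, 0.036, -0.016], [-0.016, -0.002, -1.0]]
contact_force: [0.4, -34.5, 7.9]
opening: 0.159
```

```bash
python3 - <<'E'
from fit import *
go([.637,.234,.1245],2)
E
```

```text
t 26.2 grasp now [0.6368 0.236  0.1248] yaw 2.09 tilt [-0.0012 -0.0164] open 0.159 F [  0.4 -34.5   7.9]
  offset cm [-0.45 -0.01  0.04] twist 0.002 dist cm 0.5
```

Request:
carry_out([
  {"offset": [-0.5, 0, 0], "twist": 0},
  {"offset": [-0.85, 0, 0.05], "twist": 0},
  {"offset": [-0.85, 0, 0.05], "twist": 0},
  {"offset": [-0.85, 0, 0.05], "twist": 0},
])

```text
t: 26.53
ee_pos: [0.6368, 0.2356, 0.2784]
tool_rot: [[-0.035, 0.999, -0.001], [0.999, 0.035, -0.004], [-0.004, -0.001, -1.0]]
contact_force: [0.4, -11.2, -0.3]
opening: 0.155
```

Request:
carry_out([
  {"offset": [-0.2, 0, 0], "twist": 0},
  {"offset": [-0.2, 0, 0], "twist": 0},
  {"offset": [-0.2, 0, 0], "twist": 0},
])

```text
t: 26.78
ee_pos: [0.6368, 0.2349, 0.2785]
tool_rot: [[-0.035, 0.999, -0.0], [0.999, 0.035, -0.001], [-0.001, -0.001, -1.0]]
contact_force: [0.5, -5.1, -1.3]
opening: 0.153
```

Request:
carry_out([
  {"offset": [0, 0, 0], "twist": 0},
  {"offset": [0, 0, 0], "twist": 0},
  {"offset": [0, 0, 0], "twist": 0},
  {"offset": [0, 0, -0.5], "twist": 0},
  {"offset": [0, 0, -3], "twist": 0},
  {"offset": [0, 0, -7], "twist": 0},
  {"offset": [0, 0, -11], "twist": 0},
  {"offset": [-3, 0, -14], "twist": 0},
  {"offset": [-7, 0, -15], "twist": 0},
  {"offset": [-11, 0, -15], "twist": 0},
  {"offset": [-15, 0, -15], "twist": 0},
  {"offset": [-18, 0, -15], "twist": 0},
], fingers=0.0)

```text
t: 27.78
ee_pos: [0.6431, 0.053, 0.4302]
tool_rot: [[-0.035, 0.999, 0.002], [0.999, 0.035, -0.001], [-0.001, 0.002, -1.0]]
contact_force: [1.2, 0.6, -0.1]
opening: 0.502
```

Request:
carry_out([
  {"offset": [-1, -2, -3], "twist": 0},
  {"offset": [-1, -5, -4], "twist": 0},
  {"offset": [-1, -9, -4], "twist": 0},
  {"offset": [-1, -12, -4], "twist": 0},
  {"offset": [-1, -12, -4], "twist": 0},
  {"offset": [-1, -12, -4], "twist": 0},
])

```text
t: 28.28
ee_pos: [0.5222, 0.0414, 0.4698]
tool_rot: [[-0.035, 0.999, 0.001], [0.999, 0.035, 0.0], [0.0, 0.001, -1.0]]
contact_force: [0.4, 0.8, 0.8]
opening: 0.498
```

```bash
python3 - <<'E'
from fit import *
go([.637,.234,.1245],2)
for cam,f in (('side','s17'),('top','t17')):
  p,d=snap(cam,f);C=cloud(cam,d)
  x,y,z=C[...,0],C[...,1],C[...,2]
  fitlid(C,p,(abs(x-.637)<.055)&(y>0.1)&(y<.30),.09,'B')
  fitlid(C,p,(abs(x-.515)<.055)&(y>.1)&(y<.296),.09,'A')
  for xc in (.515,.637):
    m=(p[...,2]<95)&(z>.105)&(z<.13)&(abs(x-xc)<.03)&(y>.16)&(y<.30)
    print('bar',cv2.minAreaRect(C[m][:,:2].astype(np.float32)),np.median(z[m]))
p=cv2.imread('pics/s17.png');cv2.imwrite('pics/s17c.png',cv2.resize(p[130:250,180:340],None,fx=5,fy=5,interpolation=cv2.INTER_CUBIC))
E
```

```text
t 28.28 grasp now [0.5224 0.0414 0.3151] yaw 2.01 tilt [0.0014 0.0003] open 0.498 F [0.4 0.8 0.8]
  offset cm [18.84 12.12 19.08] twist 0.0 dist cm 29.4
B 1185 slope x,y [0.0045 0.0135] zc 0.0891 along [0.1323 0.2764] across [0.5901 0.6947]
   edge 0 n 20 yaw dev deg -1.17 at mid 0.5908 rms 0.0008
   edge 1 n 21 yaw dev deg 30.32 at mid 0.6779 rms 0.01
   trail yaw dev 0.23 at mid 0.1329
A 1649 slope x,y [0.003  0.0086] zc 0.0891 along [0.1322 0.2765] across [0.4689 0.5728]
   edge 0 n 22 yaw dev deg -1.12 at mid 0.4697 rms 0.0005
   edge 1 n 21 yaw dev deg 1.01 at mid 0.5706 rms 0.0013
   trail yaw dev -0.25 at mid 0.1328
bar ((0.5127028226852417, 0.2306666374206543), (0.017523860558867455, 0.08477384597063065), 2.908519744873047) 0.11838407345919313
bar ((0.6291846632957458, 0.23382335901260376), (0.08296757191419601, 0.014108674600720406), 85.19385528564453) 0.11706430808934293
B 1803 slope x,y [0.0041 0.0128] zc 0.0871 along [0.1334 0.2763] across [0.5923 0.6967]
   edge 0 n 21 yaw dev deg 0.1 at mid 0.5934 rms 0.0006
   edge 1 n 21 yaw dev deg -0.31 at mid 0.6954 rms 0.0011
   trail yaw dev 0.22 at mid 0.1344
A 1887 slope x,y [-0.0019  0.0113] zc 0.0872 along [0.1331 0.2783] across [0.4708 0.5747]
   edge 0 n 21 yaw dev deg -0.08 at mid 0.4716 rms 0.0007
   edge 1 n 20 yaw dev deg -0.29 at mid 0.5735 rms 0.0009
   trail yaw dev 0.14 at mid 0.1338
bar ((0.5147691369056702, 0.2305421531200409), (0.017342885956168175, 0.08080049604177475), 0.6330783367156982) 0.1165087289312805
bar ((0.6356928944587708, 0.23463654518127441), (0.014356921426951885, 0.08203429728746414), 2.3393046855926514) 0.1165253461835788
```

View pics/s17c.png

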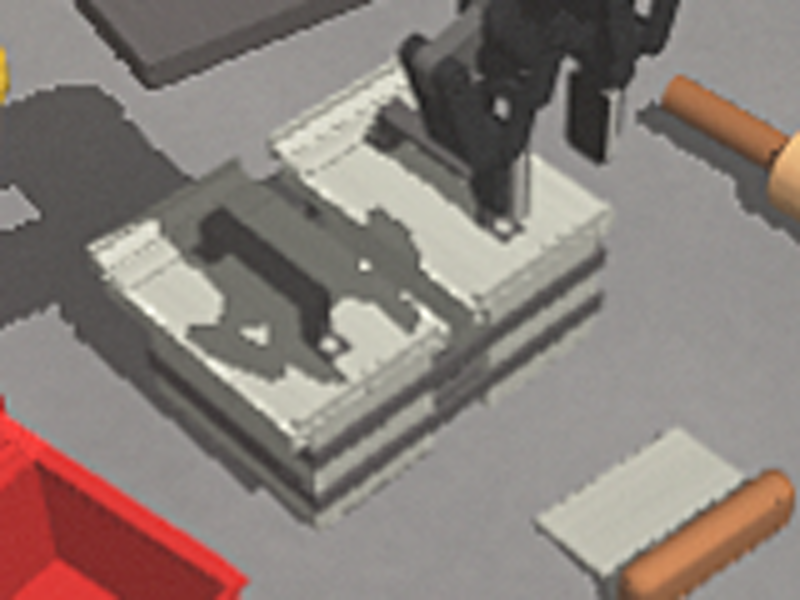

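View pics/t17.png

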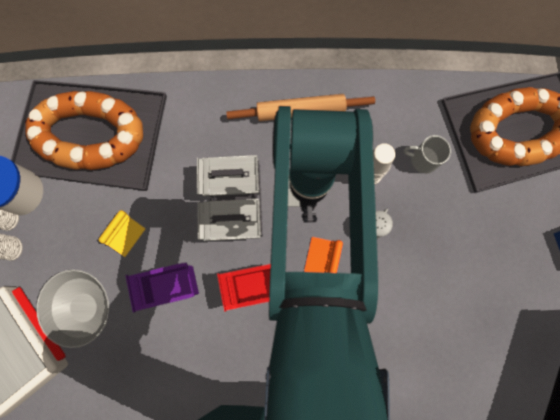

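Both lids match: trailing edges within 0.6 mm of each other along the slide, the same height, and level. The tools, cups, dredger and jug look unmoved. I'm handing in.

```bash
python3 -c "
from h import *
print(job.finish_job(), sense()['t'])"
```

```text
the job is handed in; nothing more can be done
the job is handed in; nothing more can be done
```

The job was handed in at about 28.4 s. Both lids are home on their tins by my last checks, and the scraper lies on the bench; the hand-in gave no verdict.

- **Scraper:** I lifted it off tin B and lowered it to the bench until it touched, then let go. The pictures show it lying flat, with its handle near (0.61, 0.00).
- **Lid A:** I slid it about 51 mm along its flanges, over the ridge and onto the stop. It took about 43 N of push and moved less than 1 mm more.
- **Lid B:** I picked it up from the bench, turned it and fed it in from the entry end without jamming. I pushed it over the ridge onto the stop at about 35 N.

**Last checks after letting go:**
- The trailing edges of the two lids are within 0.6 mm of each other along the slide.
- The sheet heights agree to about 0.1 mm.
- The slopes are at most 0.014 and the yaw is about 2°, matching the tins.
- In the last top picture the cups, dredger and jug stand where they were, and the gripper is clear of everything.

**Readings that disagreed:** From the side camera, the edge fit for lid B's far edge and the fit of its handle were unusable because the gripper was in the way. The top camera's fits were clean. I found no other disagreement.

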